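Unhook the paddle and slide a cover onto the well plate

ROBOT

A 6-joint arm with a two-finger parallel gripper is mounted at the origin on the work surface. World frame = base frame: x ahead of the robot, y to its left, z up, the work surface at z = 0. Lengths are in mm, angles in rad, forces in N, time in s.
With the tool pointing down it reaches from about 350 to 975 mm from the base axis. Payload 7.1 kg.
Tool frame: the origin (TCP) lies midway between the tips of the shut fingers; the grasp point (between the pads) lies 19 mm behind it (ctrl.pinch_z is the distance from the TCP to the grasp point, in mm); z points along the fingers, y is the direction in which the jaws open and shut (so a half turn about z gives the same grasp; the last joint's range is limited). The gripper opens to 88 mm and grips with 3 to 60 N. Pads are 20 mm wide; open, the fingers measure 115 mm over their backs; the gripper's body (75 mm by 178 mm) begins 61 mm behind the grasp point.
Start: joints at [1.11, 0.423, 1.63, -0, 1.089, -0.019], TCP at [267.197, 564.987, 222.675] pointing down, gripper open.
Joint ranges: [-3, 3], [-0.9, 2.11], [0.09, 2.58], [-1.31, 4.45], [0.11, 2.69], [-2.54, 2.54]. Speed limits (rad/s): [2.39, 2.39, 3.01, 3.14, 3.14, 3.14].

INTERFACE

Orientations are given as a rotation vector (axis times angle).
In Python, from workcell import ctrl gives the robot as it stands.
- The arm moves only by the tool jog_arm, never from a script. Its arguments are lists of equal length, an entry for each row: "xyz": the shift along the world's x, y, z in mm, a list of three; "yaw": the turn about the world's z in degrees. A call has 1 to 20 rows; each row shifts and turns the pose as measured when the row begins; what a row does not reach is not made up. A row lasts 1/12 s, in which the tool goes at most 41.7 mm and 7.16 degrees, less where a joint would pass 70% of its speed; a pose out of reach is approached as far as the arm can. A call with a gripper value outside its range is refused whole. "gripper" is the closure, from 0 (fully open) to 1 (shut), set as the call begins (left out, the last holds). The fingers move at their own pace and stop on an object; the grip force is fixed at half the most. Time passes only in rows, so rows that do not move let the fingers close. It gives the time, the measured TCP pose, the force and the opening at its end, in the units of the state.
- ctrl.get_obs(): the state, without advancing time (a new reading comes with each control period).
- ctrl.get_image(name): name is "side" or "top" or "wrist"; returns a dict with "img" (420x560x3 uint8, blue, green, red), "K" (3x3 intrinsics, pixels), "R" (3x3) and "t" (3): a world point X has camera coordinates R X + t. Camera axes: x right, y down, z forward; pixel columns grow to the right and rows downward; lengths in mm; the calibration is good to about 2 mm. A picture is of the moment at which its call begins. There is no depth.
- ctrl.close_job(): hands the job in, once; it reports no verdict.
Trained networks look in a picture, given as the dict that the camera call returned (one of the last four; its "shot" number tells which), for a name from the list of things; names that differ only in an ending like _2 or _b are one class to them, and where a whole thing is asked for, a point or a joint stands for the part that bears it (a point fixed in the world has none). Each returns a list of dicts, best first, with "confidence" (0 to 1); they miss things now and then, are a little off and sometimes report something else, mostly with a low value. They report only what shows in the picture. A call takes as long as a camera call.
- ctrl.find_in(picture, thing): "centre" ([column, row] as shares, 0 to 1, of the picture: columns of its width, rows of its height, amid what is visible of it).
- ctrl.regions_of(picture, thing): "region" (420x560 bool, what is visible of it) and "centre" ([column, row] as shares, 0 to 1, of the picture: columns of its width, rows of its height, amid what is visible of it).
- ctrl.pinpoint(picture, thing): "centre" ([column, row] as shares, 0 to 1, of the picture: columns of its width, rows of its height: a listed point, or the origin of a listed thing).
The state is a dict: "t": time; "qpos": joint angles; "qvel": joint speeds; "joint_torque": joint torques, N m; "ee_pos": TCP position; "orientation": TCP orientation; "ft_force": force on the tool from outside, world axes, zero at the start; "moment": the same for the moment, N m; "width": finger opening in mm.
Only numpy, scipy, OpenCV 4.12 (cv2) and the standard library are available. Lean on these libraries where they do the work, as an engineer would, in place of code of your own. Each camera call takes 0.05 s, during which the arm holds its last target.

TASK

Take the flat paddle off its barbed hook by raising it, tilting it and backing it over the barb tip. With the paddle, not the fingers, slide the topmost cover off the stack onto the neighbouring well plate so that it lies flat and squarely over it, leaving the covers below where they are. Then stand the paddle blade down and fully home in the slot of the dock and let go, without disturbing the bottle, the jar or the tip box.

Things in the scene. Friction and masses are not known exactly. Their poses are not given: they have to be found in the camera images.
- hook: Fixed steel hook stand: 110 x 90 mm base plate 12 mm thick, 18 mm post. Origin on the table under the post, z up. A 6 mm bar leaves the post along +x (away from the robot, within 20 degrees), axis 132 mm up: in the stand's xz plane (mm) it runs (0,132), (80,132), up the tip to (90,170), back down the barb to (80,164). The paddle hangs on it 33 to 47 mm from the post.
- hook_tip (a point): Top of the hook's upturned barbed tip, on the bar's axis: 90 mm ahead of the post and 170 mm above the table; nothing of the hook is higher than 173 mm. The paddle must be raised 20 to 30 mm, tilted 35 to 40 degrees (top leaning back over the post, blade swung out ahead), then led up and out over this tip; upright, its window is too low to pass.
- paddle_center (a point): Centre (half-way up and across) of the loose aluminium paddle: a flat plate 8 mm thick along its x, 184 mm tall along z (up as it hangs or stands), 0.13 to 0.21 kg, alike front and back. As it hangs its x is the hook's x and its lower edge is 30 mm above the table. Blade: 90 mm wide, from the lower edge (92 mm below this point) to 55 mm above that edge.
- paddle_window (a point): Middle of the upper edge of the paddle's window, 105 mm above its lower edge; it rests on top of the hook's bar. The window is 36 mm wide and reaches 40 mm down from here; the stem round it is 60 mm wide.
- paddle_tab (a point): Middle of the paddle's plain grip tab (44 mm wide, 8 mm thick, from 117 to 184 mm above the lower edge), 160 mm above the lower edge. Gripped across its thickness near the top, the fingertips stay above the hook's tip.
- station: Fixed covering station, turned up to 15 degrees. Origin on the table in its middle, z up. A platform (top at 17.5 mm, centre x = -48.5 mm) carries three stacked covers; beyond a 12 mm gap lies the well plate. Behind that a 110 mm wide stop lip rises 6 mm above the well plate's top, near face at x = 93 mm. The cover is slid along the station's +x, away from the robot.
- plate_top (a point): Centre of the fixed blue well plate's top face, at station x = +48.5 mm, 40 mm above the table; it measures 85 mm along the station's x and 127 mm along y.
- cover_top_center (a point): Centre of the topmost loose cover, a flat white plastic slab 85 mm along its x (the station's x), 127 mm along y, 12 mm thick, 0.12 to 0.18 kg. On the stack its underside is 41.5 mm above the table (1.5 mm above the well plate's top), its top at 53.5 mm.
- cover_mid_center (a point): Centre of the identical cover below it, underside at 29.5 mm, top at 41.5 mm. It must stay where it is.
- cover_low_center (a point): Centre of the lowest identical cover, lying on the platform, underside at 17.5 mm. It must stay where it is.
- dock: Fixed grey dock for the paddle, 80 x 150 mm over its foot, turned up to 20 degrees; hook and dock stand on either side of the station, either way. Origin on the table under the middle of the slot, z up. Slot: 15 mm wide along x, 110 mm along y, floor at 10 mm, straight walls to 45 mm, then flared to about 33 mm wide at 55 mm. Either face of the paddle may look forward.
- bottle: Bystander: loose white bottle, 68 mm across, 150 mm tall, origin at the centre of its underside. Leave alone.
- jar: Bystander: loose amber jar, 64 mm across, 85 mm tall, origin at the centre of its underside. Leave alone.
- tipbox: Bystander: loose pipette tip box, 80 x 120 mm, 46 mm tall, origin at the centre of its underside, lying beyond the station. Leave alone.

How it is judged (in metres and radians):
On the way, in this order (a step that is already met when the one before it is completed fails the run):
1. the paddle is off the hook: its centre is 105 mm ahead of the post, 120 mm from it, or above 220 mm, held by the fingers, and clear of the hook ((x of paddle_center in the frame of hook above 0.105 m or horizontal distance between paddle_center and hook above 0.12 m or height (world z) of paddle_center above 0.22 m) and contact force between paddle and the fingers above 0.5 N and contact force between paddle and hook below 0.1 N), for 0.1 s.
2. the top cover lies flat and squarely on the well plate (x of cover_top_center in the frame of station between 0.0365 and 0.0605 m and y of cover_top_center in the frame of station between -0.014 and 0.014 m and z of cover_top_center in the frame of station between 0.042 and 0.0495 m and angle between the x axis of cover_top_center and the x axis of station, either way round below 0.12 rad and angle between cover_top_center's own z axis and vertical below 0.04 rad), for 0.2 s.
At the end, for the whole second after the job is handed in: Top cover flat on the well plate, centred within 12 mm (x) and 14 mm (y), turned under 0.12 rad; paddle standing released on the dock slot's floor, leaning under 0.3 rad; lower covers within 10 mm, and bottle, jar and tip box within 25 mm, of their starts, upright (all of step 2 and x of paddle_center in the frame of dock between -0.035 and 0.035 m and y of paddle_center in the frame of dock between -0.02 and 0.02 m and z of paddle_center in the frame of dock between 0.092 and 0.108 m and angle between paddle_center's own z axis and vertical below 0.3 rad and distance of each of cover_mid_center, cover_low_center from where it was at the start of the episode below 0.01 m and distance of each of bottle, jar, tipbox from where it was at the start of the episode below 0.025 m and angle between each of bottle, jar, tipbox's own z axis and vertical below 0.2 rad); the robot touches nothing.
It fails at once if the fingers or the arm touch the cover that is slid (contact force between any of the fingers, the arm and cover_top above 0.5 N).
It fails at once if a lower cover is shifted by more than 10 mm (distance of any of cover_mid_center, cover_low_center from where it was at the start of the episode above 0.01 m).
It fails at once if the bottle, jar or tip box is shifted by more than 25 mm or tipped (distance of any of bottle, jar, tipbox from where it was at the start of the episode above 0.025 m or angle between any of bottle, jar, tipbox's own z axis and vertical above 0.2 rad).
It fails at once if the top cover is lifted more than 20 mm above the stack instead of being slid (height (world z) of cover_top_center above 0.0675 m).
It also fails if it takes over 58 s, if anything falls off the work surface, if the arm or the gripper's body presses on something with over 40 N, if the wrist force passes 120 N, or if a joint passes its speed limit or range.

## Working session

There is one attempt and no reset: what is moved stays moved. The work goes in short steps, Python scripts to look and compute and a tool call to move; the robot and the scene stay as the last step left them, time stands still between calls to the robot, and variables do not carry over. Pictures are saved under pics/ and viewed, and the job is handed in when it is done.

Besides the shell and the picture viewer there is one more tool, called after "Call:" as name(argument=value, ...) on one line, values as JSON. jog_arm: Moves the arm, as the interface text tells. Its arguments: {"type":"object","properties":{"xyz":{"type":"array","items":{"type":"array","items":{"type":"number"}}},"yaw":{"type":"array","items":{"type":"number"}},"gripper":{"type":"number"}},"required":["xyz","yaw"]}

```bash
ls; mkdir -p pics; cat > h.py <<'E'
import numpy as np, cv2
from workcell import ctrl
def shot(n,f=None):
    p=ctrl.get_image(n)
    if f: cv2.imwrite('pics/'+f,p['img'])
    return p
def uv(p,c): return np.array([c[0]*560,c[1]*420])
def ray(p,px):
    K,R,t=map(np.array,(p['K'],p['R'],p['t'])); t=t.reshape(3)
    d=R.T@np.linalg.inv(K)@np.array([px[0],px[1],1.]); return -R.T@t,d/np.linalg.norm(d)
def onz(p,px,z):
    o,d=ray(p,px); return o+d*(z-o[2])/d[2]
def proj(p,X):
    K,R,t=map(np.array,(p['K'],p['R'],p['t'])); c=R@np.array(X,float)+t.reshape(3); q=K@c; return q[:2]/q[2]
def tri(obs):
    A=0;b=0
    for p,px in obs:
        o,d=ray(p,px); M=np.eye(3)-np.outer(d,d); A=A+M; b=b+M@o
    X=np.linalg.solve(A,b); return X,[np.round(proj(p,X)-px,1) for p,px in obs]
E
python3 - <<'E'
from h import *
np.set_printoptions(precision=1,suppress=True)
s=shot('side','s0.png');t=shot('top','t0.png')
w=shot('wrist','w0.png')
for n in 'hook hook_tip paddle_center paddle_window paddle_tab station plate_top cover_top_center dock bottle jar tipbox'.split():
    r=[]
    for p in (s,t):
        q=ctrl.pinpoint(p,n); r.append((p,uv(p,q[0]['centre']),q[0]['confidence']) if q else None); 
    print(n,[(x[1],round(x[2],2)) if x else None for x in r], tri([x[:2] for x in r]) if all(r) else '')
print(ctrl.get_obs()['t'],ctrl.get_obs()['width'],ctrl.get_obs()['orientation'], ctrl.pinch_z)
for p in (s,t): print(-np.array(p['R']).T@np.array(p['t']).ravel(), p['K'][0][0])
E
```

```text
pics
hook [(array([275.2, 366.4]), 0.75), (array([352.7, 283. ]), 0.93)] (array([ 434.2, -295.7,    0.3]), [array([-0.,  0.]), array([ 0., -0.])])
hook_tip [(array([306.3, 304. ]), 0.64), (array([360.4, 248.9]), 0.7)] (array([ 519.9, -279. ,  179.1]), [array([ 0.8, -0.2]), array([-0.1,  0.6])])
paddle_center [(array([287.9, 334.8]), 0.9), (array([264.4, 253.7]), 0.7)] (array([ 565.8,  -33.5, -395.4]), [array([-4.4,  1. ]), array([ 0.9, -3.5])])
paddle_window [(array([288.8, 327.1]), 0.74), (array([360.1, 270.4]), 0.63)] (array([ 469.3, -288.7,  135.8]), [array([-1.7,  0.4]), array([ 0.3, -1.3])])
paddle_tab [(array([291.1, 313.4]), 0.63), (array([365.8, 268.5]), 0.54)] (array([ 472.7, -291.6,  191.6]), [array([-2.3,  0.6]), array([ 0.4, -1.7])])
station [(array([276.6, 258.9]), 0.91), (array([260.8, 236.3]), 0.63)] (array([569.7,  -8.8, -20.6]), [array([ 1.6, -0.4]), array([-0.3,  1.3])])
plate_top [(array([295.5, 241.8]), 0.75), (array([264.5, 220.3]), 0.79)] (array([616.3, -19.1,  37.3]), [array([-0.,  0.]), array([ 0., -0.])])
cover_top_center [(array([261.6, 250.8]), 0.66), (array([264.6, 254.8]), 0.95)] (array([514.4, -22.6,  58.1]), [array([-2.1,  0.5]), array([ 0.4, -1.7])])
dock [(array([294.9, 244.2]), 0.63), (array([162.6, 270.1]), 0.82)] (array([ 595.3,  272.2, -275.2]), [array([-41.9,  -3.5]), array([ 21.1, -33. ])])
bottle [(array([262.2, 151.3]), 0.65), (array([134.6, 196.9]), 0.98)] (array([690.2, 390.5,  -7.6]), [array([-1. ,  0.2]), array([ 0.3, -1. ])])
jar [(array([205.7, 195.9]), 0.71), (array([165.8, 270.6]), 0.67)] (array([462.3, 277.7,  -1.9]), [array([-1.3,  0.3]), array([ 0.3, -1.3])])
tipbox [(array([341.7, 211. ]), 0.95), (array([241.8, 169.8]), 0.58)] (array([790. ,  54.9,  -3.3]), [array([-2. ,  0.6]), array([ 0.5, -1.8])])
1.35 87.88742391155994 [ 0.7  3.1 -0. ] 18.700000000000003
[ 247.5 -805.5 1127.1] 533.9825331053119
[ 394.4    7.2 1415.6] 457.71377914556916
```

View pics/s0.png

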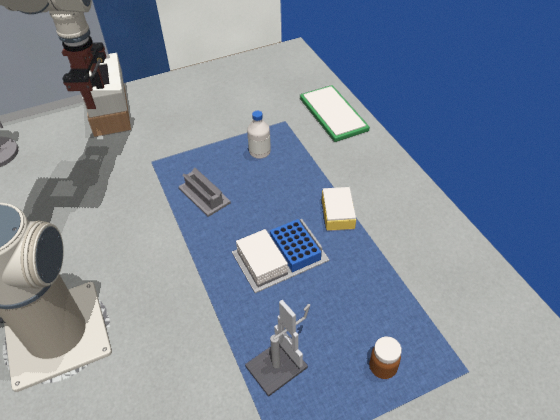

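View pics/t0.png

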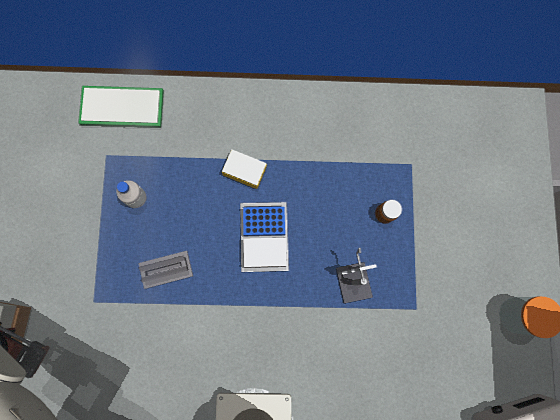

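```bash
python3 - <<'E'
from h import *
s=cv2.imread('pics/s0.png');t=cv2.imread('pics/t0.png')
z=lambda i,x,y,w,h:cv2.resize(i[y:y+h,x:x+w],(400,300),interpolation=cv2.INTER_CUBIC)
a=np.vstack([np.hstack([z(t,320,235,80,60 +10-10),z(s,235,290,120,90)]),np.hstack([z(t,225,195,80,60+0),z(t,125,240,80,60)])])
# top cover crop larger
cv2.imwrite('pics/z0.png',a)
E
```

```text
(no output)
```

View pics/z0.png

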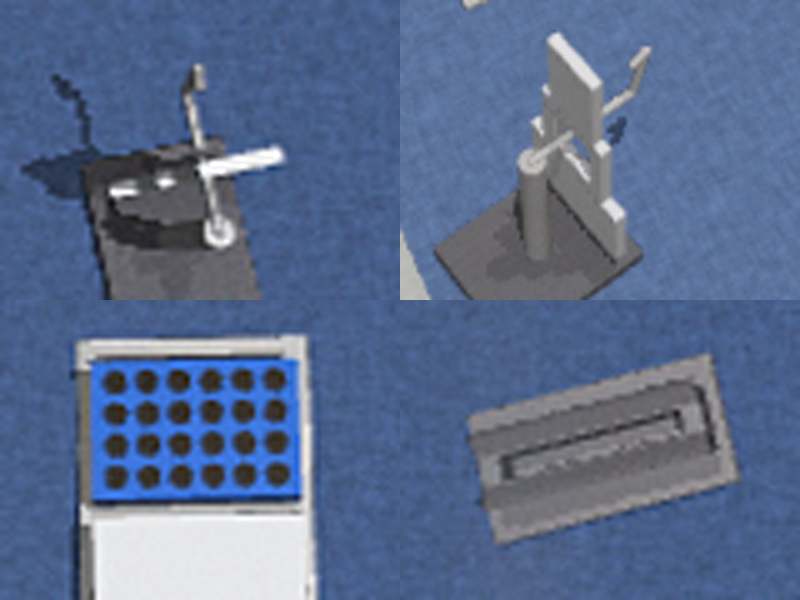

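View pics/w0.png

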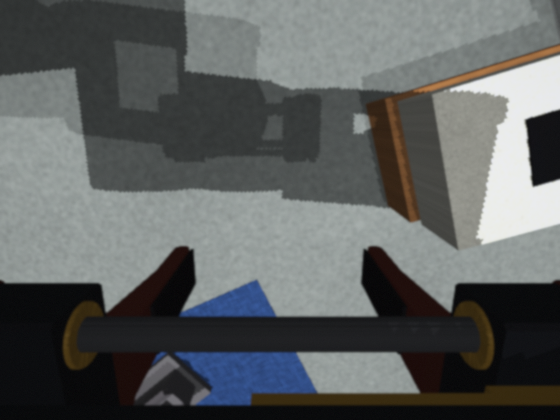

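Call:
jog_arm(xyz=[[10,-40,20],[10,-40,20],[10,-40,20],[10,-40,20],[10,-40,20],[10,-40,10],[10,-40,0],[10,-40,0],[10,-40,0],[10,-40,0],[10,-40,0],[10,-40,0],[10,-40,0],[10,-40,0],[10,-40,0],[10,-40,0],[10,-40,0],[10,-40,0],[0,-40,0],[0,-40,0]], yaw=[-7,-7,-7,-7,-7,-7,-7,-7,-7,-7,-7,-7,-7,-7,-7,-7,-7,-7,-7,-7])

```text
t: 3.02
ee_pos: [438.4, -229.7, 330.4]
orientation: [3.115, 0.316, 0.022]
ft_force: [1.3, 0.3, -0.9]
width: 87.7
```

```bash
python3 - <<'E'
from h import *
np.set_printoptions(precision=2,suppress=True)
w=shot('wrist','w1.png')
o=ctrl.get_obs();print(o['ee_pos'],o['orientation'],o['qpos'])
c=-np.array(w['R']).T@np.array(w['t']).ravel(); print(c,w['R'],w['K'][0][0])
import pickle; pickle.dump(w,open('w1.pkl','wb'))
for n in ['hook','hook_tip','paddle_tab','paddle_center']:
    q=ctrl.pinpoint(w,n); print(n,[(uv(w,x['centre']),x['confidence']) for x in q])
E
```

```text
[ 438.76 -235.77  330.56] [3.11 0.3  0.02] [-0.51  0.11  1.8  -0.    1.22  0.87]
[ 506.59 -213.61  493.6 ] [[ 0.2  -0.98  0.01]
 [-0.95 -0.19  0.25]
 [-0.24 -0.06 -0.97]] 333.5500504354114
hook [(array([317.52, 187.11]), 0.82)]
hook_tip [(array([349.72, 121.88]), 0.68)]
paddle_tab [(array([347.87, 181.1 ]), 0.94)]
paddle_center [(array([333.7 , 175.18]), 0.88)]
```

View pics/w1.png

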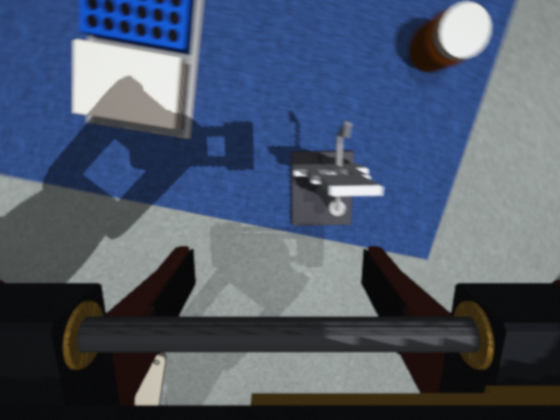

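```bash
python3 - <<'E'
from h import *
i=cv2.imread('pics/w1.png')
cv2.imwrite('pics/z1.png',cv2.resize(i[110:230,280:400],(720,600)[:1]*2 if 0 else (600,600),interpolation=cv2.INTER_CUBIC))
E
```

```text
(no output)
```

View pics/z1.png

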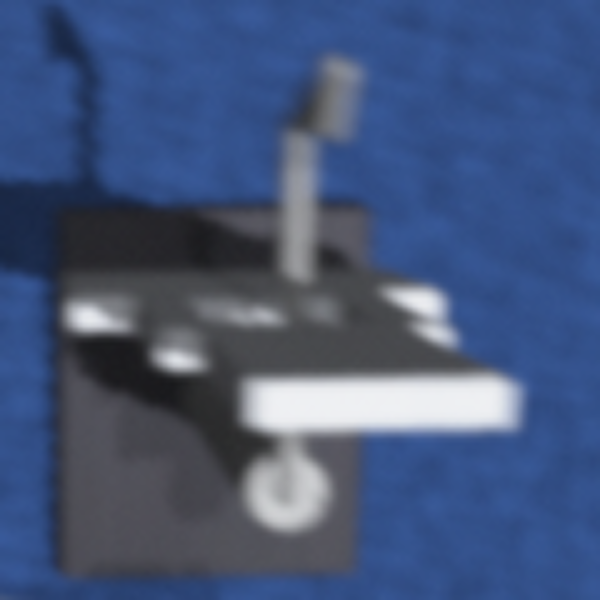

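```bash
python3 - <<'E'
from h import *
import pickle
np.set_printoptions(precision=1,suppress=True)
w=pickle.load(open('w1.pkl','rb'))
P=[onz(w,np.array(c)/5+[280,110],214) for c in [(243,377),(515,374),(519,428),(243,432)]]
print(np.array(P)); 
for a,b in ((0,1),(3,2)):
    d=P[b]-P[a]; print(np.linalg.norm(d),np.degrees(np.arctan2(d[1],d[0]))+90)
print('tab ctr',np.mean(P,0))
print('post',onz(w,np.array((288,490))/5+[280,110],138),onz(w,np.array((288,490))/5+[280,110],142))
print('tip',onz(w,np.array((342,62))/5+[280,110],172), 'bar@80',onz(w,np.array((301,130))/5+[280,110],135),'bar@nr paddle',onz(w,np.array((297,280))/5+[280,110],135))
B=[onz(w,np.array(c)/5+[280,110],12) for c in [(58,213),(365,205),(357,572),(58,575)]]
print(np.array(B)); 
for a,b in ((0,1),(3,2)):
    d=B[b]-B[a]; print(np.linalg.norm(d),np.degrees(np.arctan2(d[1],d[0]))+90)
E
```

```text
[[ 470.5 -268.5  214. ]
 [ 480.2 -313.8  214. ]
 [ 471.3 -317.   214. ]
 [ 461.2 -270.8  214. ]]
46.289723034053175 12.109500261063005
47.35698902399103 12.291635431046615
tab ctr [ 470.8 -292.5  214. ]
post [ 438.3 -299.1  138. ] [ 439.  -298.1  142. ]
tip [ 526.3 -280.7  172. ] bar@80 [ 513.5 -283.5  135. ] bar@nr paddle [ 483.  -290.4  135. ]
[[ 479.7 -245.2   12. ]
 [ 499.4 -330.5   12. ]
 [ 393.5 -356.    12. ]
 [ 374.8 -267.8   12. ]]
87.54481396520438 13.014731860190594
90.15250897938138 11.978564056444284
```

Call:
jog_arm(xyz=[[16,-28,0],[16,-28,0],[0,0,-30],[0,0,-30],[0,0,-30],[0,0,-25],[0,0,-20],[0,0,0]], yaw=[1,0,0,0,0,0,0,0])

```text
t: 3.93
ee_pos: [474.9, -272.4, 194.4]
orientation: [3.104, 0.395, 0.033]
ft_force: [-0.2, -0.2, 0.6]
width: 87.5
```

Call:
jog_arm(xyz=[[-2,-10,0],[-2,-9,0],[0,0,0]], yaw=[-1,-1,0])

```text
t: 4.18
ee_pos: [472.1, -289.7, 196.4]
orientation: [3.109, 0.347, 0.033]
ft_force: [-0.2, -0.7, 0.9]
width: 87.3
```

```bash
cat >> h.py <<'E'
from scipy.spatial.transform import Rotation as Ro
def st():
    o=ctrl.get_obs(); M=Ro.from_rotvec(o['orientation']).as_matrix()
    print('t %.2f'%o['t'],'tcp',np.round(o['ee_pos'],1),'yawx %.1f'%np.degrees(np.arctan2(M[1,0],M[0,0])),'zaxis',np.round(M[:,2],3),'F',np.round(o['ft_force'],1),'w %.1f'%o['width'],'q',np.round(o['qpos'],2))
    return o
E
python3 - <<'E'
from h import *
st()
E
```

```text
t 4.18 tcp [ 472.1 -289.7  196.4] yawx 12.7 zaxis [ 0.022 -0.011 -1.   ] F [-0.2 -0.7  0.9] w 87.3 q [-0.57  0.34  1.83  0.    0.95  0.77]
```

Call:
jog_arm(xyz=[[-1,-3,-10],[0,0,-10],[0,0,-5],[0,0,0]], yaw=[-0.5,0,0,0])

```text
t: 4.52
ee_pos: [473.0, -295.2, 173.5]
orientation: [3.106, 0.329, 0.043]
ft_force: [-0.1, -0.3, -0.1]
width: 87.7
```

```bash
python3 - <<'E'
from h import *
st(); shot('wrist','w2.png'); 
s=shot('side'); cv2.imwrite('pics/s2.png',cv2.resize(s['img'][250:400,220:380],(640,600),interpolation=cv2.INTER_CUBIC))
E
```

```text
t 4.52 tcp [ 473.  -295.2  173.5] yawx 12.1 zaxis [ 0.029 -0.015 -0.999] F [-0.1 -0.3 -0.1] w 87.7 q [-0.58  0.38  1.84  0.    0.89  0.78]
```

View pics/s2.png

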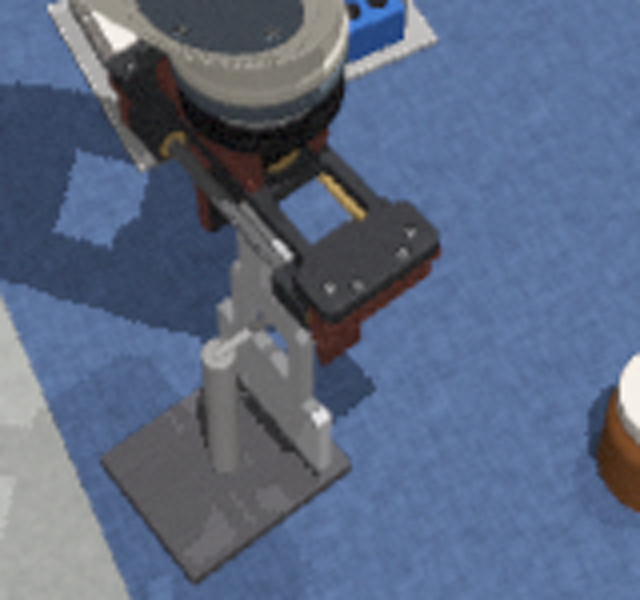

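View pics/w2.png

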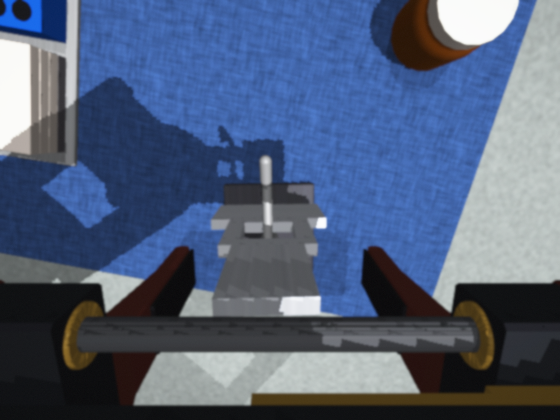

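Call:
jog_arm(xyz=[[0,0,0],[0,0,0],[0,0,0],[0,0,0],[0,0,0],[0,0,0],[0,0,0],[0,0,0]], yaw=[0,0,0,0,0,0,0,0], gripper=1.0)

```text
t: 5.28
ee_pos: [474.0, -295.2, 175.3]
orientation: [3.105, 0.33, 0.045]
ft_force: [-1.2, -0.5, 0.2]
width: 46.1
```

```bash
python3 - <<'E'
from h import *
st()
E
```

```text
t 5.28 tcp [ 474.  -295.2  175.3] yawx 12.2 zaxis [ 0.031 -0.016 -0.999] F [-1.2 -0.5  0.2] w 46.1 q [-0.58  0.37  1.84  0.    0.9   0.78]
```

Call:
jog_arm(xyz=[[0,0,0],[0,0,0],[0,0,6],[0,0,6],[0,0,6],[0,0,4],[0,0,0]], yaw=[0,0,0,0,0,0,0])

```text
t: 5.87
ee_pos: [473.5, -295.0, 199.2]
orientation: [3.105, 0.33, 0.044]
ft_force: [0.6, -0.4, -1.6]
width: 44.4
```

```bash
python3 - <<'E'
from h import *
st()
s=shot('side'); cv2.imwrite('pics/s3.png',cv2.resize(s['img'][250:400,220:380],(640,600),interpolation=cv2.INTER_CUBIC))
E
```

```text
t 5.87 tcp [ 473.5 -295.   199.2] yawx 12.2 zaxis [ 0.03  -0.016 -0.999] F [ 0.6 -0.4 -1.6] w 44.4 q [-0.58  0.34  1.82  0.    0.95  0.78]
```

View pics/s3.png

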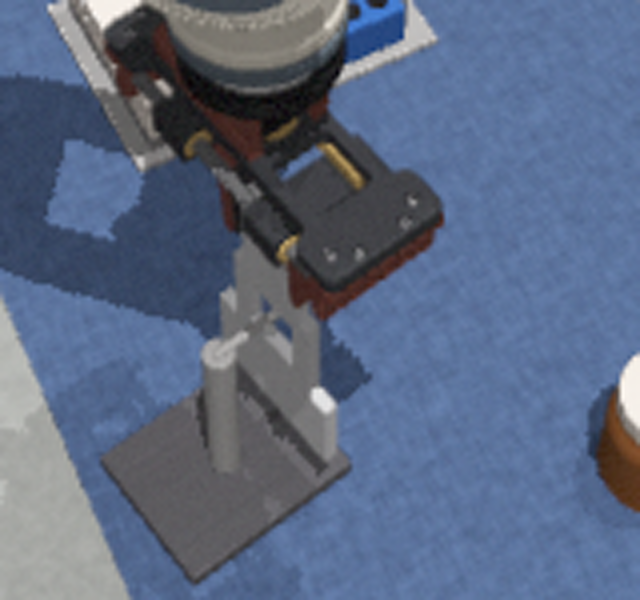

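Call:
jog_arm(xyz=[[-8,0,0],[-8,0,0],[-8,-1,0],[-8,-2,0],[-8,-2,-1],[-8,-2,-2],[-8,-2,-2],[0,0,0]], yaw=[0,0,0,0,0,0,0,0])

```text
t: 6.58
ee_pos: [413.4, -303.8, 193.9]
orientation: [3.105, 0.328, 0.053]
ft_force: [3.4, 1.9, -2.0]
width: 43.9
```

```bash
python3 - <<'E'
from h import *
st()
s=shot('side'); cv2.imwrite('pics/s4.png',cv2.resize(s['img'][250:400,220:380],(640,600),interpolation=cv2.INTER_CUBIC))
E
```

```text
t 6.58 tcp [ 413.4 -303.8  193.9] yawx 12.1 zaxis [ 0.036 -0.015 -0.999] F [ 3.4  1.9 -2. ] w 43.9 q [-0.66  0.28  1.92  0.01  0.9   0.69]
```

View pics/s4.png

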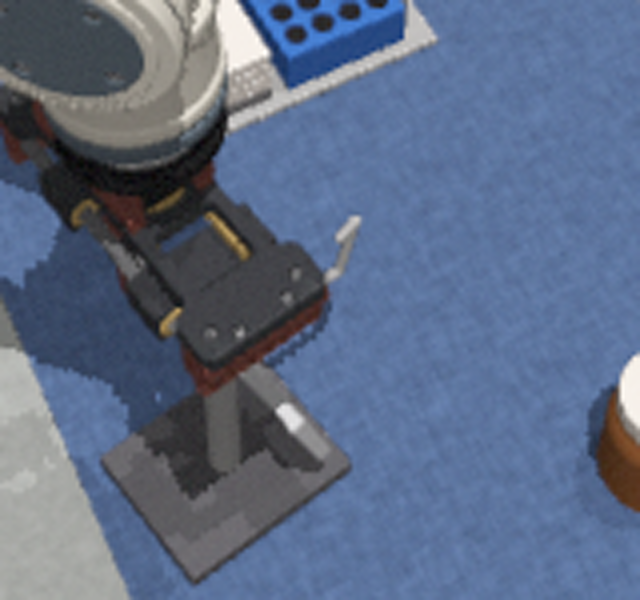

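Call:
jog_arm(xyz=[[-7,-1.5,-4],[-7,-1.5,-5],[-7,-1.5,-5],[0,0,0]], yaw=[0,0,0,0])

```text
t: 6.97
ee_pos: [392.2, -309.8, 179.4]
orientation: [3.103, 0.328, 0.056]
ft_force: [3.8, 2.0, -4.8]
width: 44.0
```

```bash
python3 - <<'E'
from h import *
st()
s=shot('side'); cv2.imwrite('pics/s5.png',cv2.resize(s['img'][250:400,220:380],(640,600),interpolation=cv2.INTER_CUBIC))
shot('top','t5.png')
E
```

```text
t 6.97 tcp [ 392.2 -309.8  179.4] yawx 12.1 zaxis [ 0.038 -0.017 -0.999] F [ 3.8  2.  -4.8] w 44.0 q [-0.7   0.28  1.96  0.01  0.85  0.65]
```

View pics/s5.png

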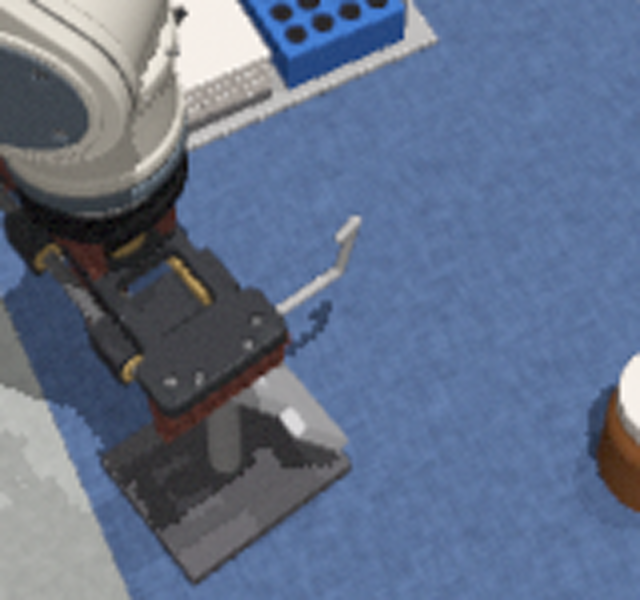

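Call:
jog_arm(xyz=[[8,2,0],[12,3,0],[12,3,0],[12,3,0],[12,3,0],[8,2,0],[0,0,0]], yaw=[0,0,0,0,0,0,0])

```text
t: 7.65
ee_pos: [463.1, -291.1, 179.3]
orientation: [3.104, 0.332, 0.048]
ft_force: [-0.4, -0.5, -1.3]
width: 43.7
```

```bash
python3 - <<'E'
from h import *
st()
s=shot('side'); cv2.imwrite('pics/s6.png',cv2.resize(s['img'][250:400,220:380],(640,600),interpolation=cv2.INTER_CUBIC))
shot('wrist','w6.png')
E
```

```text
t 7.65 tcp [ 463.1 -291.1  179.3] yawx 12.2 zaxis [ 0.033 -0.016 -0.999] F [-0.4 -0.5 -1.3] w 43.7 q [-0.59  0.35  1.86  0.01  0.89  0.77]
```

View pics/s6.png

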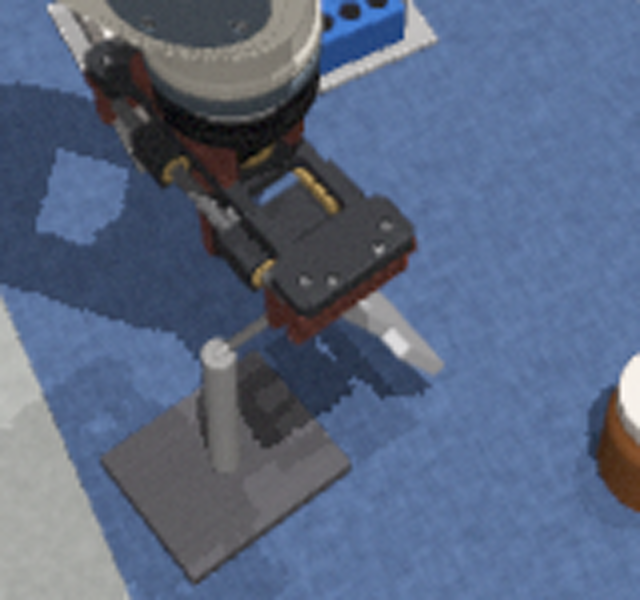

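View pics/w6.png

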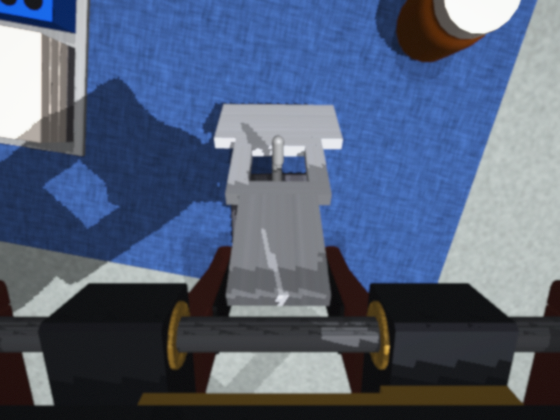

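```bash
cat >> h.py <<'E'
from scipy.optimize import least_squares
def model(o,th,sg,yo,yawoff=0,xo=0):
    """returns f(s,y,n)->world; paddle held at grasp, tilt th (blade ahead, +), heading=tool x yaw"""
    M=Ro.from_rotvec(o['orientation']).as_matrix()
    a=np.arctan2(M[1,0],M[0,0])+yawoff; e=np.array([np.cos(a),np.sin(a),0]); l=np.array([-e[1],e[0],0]); z=np.array([0,0,1.])
    G=np.array(o['ee_pos'])-M[:,2]*18.7
    u=-np.sin(th)*e+np.cos(th)*z; n=np.cos(th)*e+np.sin(th)*z
    return lambda s,y,nn: G+u*(s-sg)+l*(y+yo)+n*(nn+xo)
def fit(o,w,obs,x0=(0.6,164,0)):
    f=lambda x: np.concatenate([proj(w,model(o,*x)(*k))-px for k,px in obs])
    r=least_squares(f,x0); return r.x,r.fun.reshape(-1,2)
E
python3 - <<'E'
from h import *
np.set_printoptions(precision=2,suppress=True)
w=shot('wrist');o=st()
# image left = hook left (+y)
obs=[((0,45,4),(221,104)),((0,-45,4),(335,104)),((55,45,4),(215,138)),((55,-45,4),(342,138)),((55,45,-4),(216,147)),((55,-45,-4),(341,148)),((184,22,4),(231,297)),((184,-22,4),(329,297))]
x,r=fit(o,w,obs); print(np.degrees(x[0]),x,r)
E
```

```text
t 7.80 tcp [ 460.7 -291.3  179. ] yawx 12.2 zaxis [ 0.03 -0.01 -1.  ] F [-0.3  0.2 -1.7] w 43.8 q [-0.59  0.35  1.86  0.01  0.89  0.77]
31.439047663788386 [  0.55 174.39  -2.03] [[ 1.07 -1.57]
 [-4.97 -1.34]
 [-0.53  0.62]
 [-2.07  0.58]
 [-0.18  1.12]
 [-2.62  0.01]
 [ 2.19  0.8 ]
 [ 3.17 -0.29]]
```

Call:
jog_arm(xyz=[[8,1.5,4],[3,0.5,8],[3,0.5,8],[4,1,8],[0,0,0]], yaw=[0,0,0,0,0])

```text
t: 8.22
ee_pos: [478.8, -287.9, 210.1]
orientation: [3.106, 0.327, 0.044]
ft_force: [0.7, 0.6, -1.5]
width: 44.0
```

```bash
python3 - <<'E'
from h import *
s=shot('side'); cv2.imwrite('pics/s7.png',cv2.resize(s['img'][250:400,220:380],(640,600),interpolation=cv2.INTER_CUBIC))
shot('wrist','w7.png'); st()
E
```

```text
t 8.32 tcp [ 477.6 -287.5  208.6] yawx 12.1 zaxis [ 0.028 -0.014 -1.   ] F [-0.5  0.  -1. ] w 43.7 q [-0.57  0.33  1.81  0.    0.97  0.79]
```

View pics/w7.png

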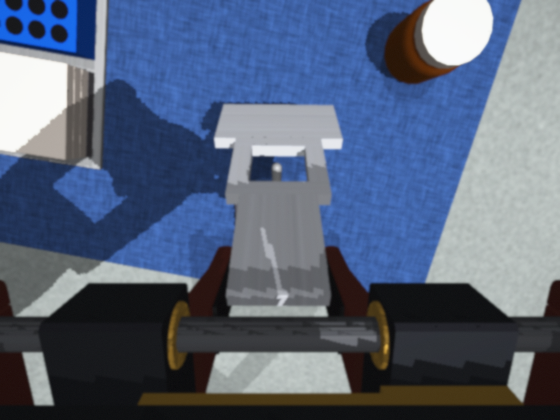

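Call:
jog_arm(xyz=[[6,1.5,7],[6,1.5,7],[6,1.5,10],[4,1,14],[2,0,20],[0,0,20],[0,0,10],[0,0,0]], yaw=[0,0,0,0,0,0,0,0])

```text
t: 8.98
ee_pos: [503.3, -280.0, 301.5]
orientation: [3.11, 0.327, 0.037]
ft_force: [-0.2, 0.1, -1.5]
width: 43.9
```

```bash
python3 - <<'E'
from h import *
s=shot('side'); cv2.imwrite('pics/s8.png',cv2.resize(s['img'][230:380,220:380],(640,600),interpolation=cv2.INTER_CUBIC))
shot('wrist','w8.png'); st()
E
```

```text
t 9.08 tcp [ 502.3 -279.6  299.2] yawx 12.0 zaxis [ 0.022 -0.01  -1.   ] F [-0.5 -0.3 -1.7] w 43.9 q [-0.53  0.26  1.68  0.    1.18  0.83]
```

View pics/s8.png

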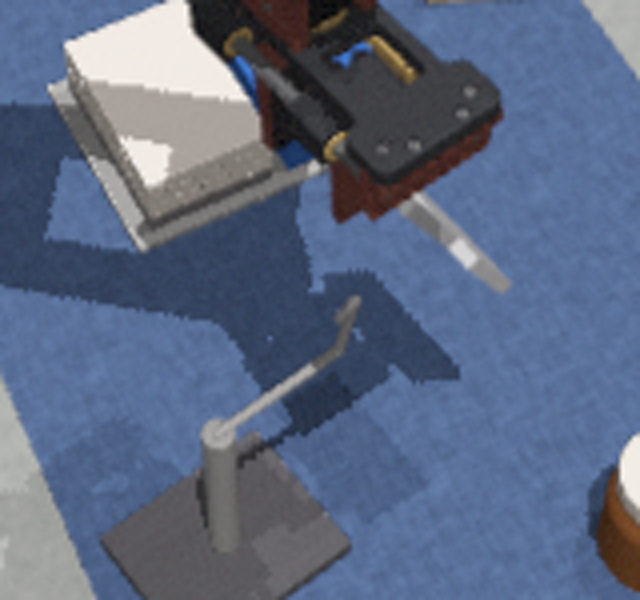

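Call:
jog_arm(xyz=[[0,10,20],[-5,30,10],[-12,32,0],[-12,32,0],[-12,32,0],[-12,32,0],[-12,32,0],[-12,30,0],[-12,20,0],[-12,10,0],[-12,0,0],[0,0,0],[0,0,0]], yaw=[0,0,-2,-2,-2,-2,-2,-2,0,0,0,0,0])

```text
t: 10.17
ee_pos: [373.3, -9.4, 312.6]
orientation: [3.135, -0.023, -0.01]
ft_force: [0.1, -0.0, -0.1]
width: 43.4
```

```bash
python3 - <<'E'
from h import *
import pickle
w=shot('wrist','w9.png'); o=st(); pickle.dump((w,o),open('w9.pkl','wb'))
for n in ['plate_top','cover_top_center','station']:
    q=ctrl.pinpoint(w,n); print(n,[(uv(w,x['centre']),x['confidence'], onz(w,uv(w,x['centre']),{'plate_top':40,'cover_top_center':47.5,'station':0}[n])) for x in q])
E
```

```text
t 10.22 tcp [373.3  -9.6 312.6] yawx -0.9 zaxis [-0.007 -0.006 -1.   ] F [-0.1 -0.9 -0.5] w 43.8 q [-0.05 -0.08  2.03 -0.01  1.2   1.54]
plate_top []
cover_top_center [(array([285.88 ,  58.506]), 0.85, array([518.29278257, -22.72186047,  47.5       ])), (array([279.608, 255.192]), 0.66, array([270.1273414 , -12.01405024,  47.5       ]))]
station [(array([282.296,  21.714]), 0.8, array([569.28507288, -20.01266986,   0.        ]))]
```

View pics/w9.png

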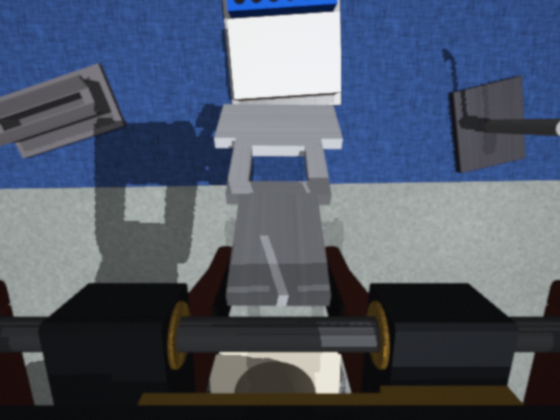

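```bash
python3 - <<'E'
from h import *
i=cv2.imread('pics/w9.png')
cv2.imwrite('pics/z9.png',cv2.resize(i[0:115,215:360],(725,575),interpolation=cv2.INTER_CUBIC))
t=cv2.imread('pics/t5.png')
cv2.imwrite('pics/z9b.png',cv2.resize(t[195:280,225:305],(640,680)[:1]+(680,) if 0 else (560,595),interpolation=cv2.INTER_CUBIC))
E
```

```text
(no output)
```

View pics/z9.png

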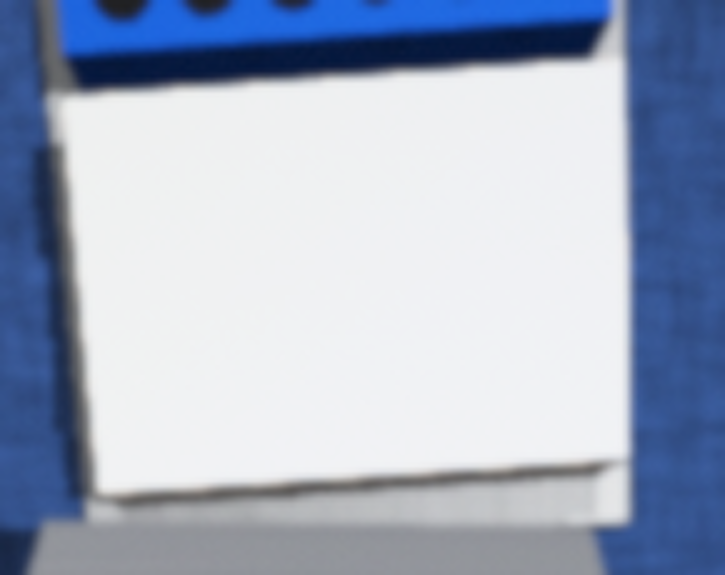

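View pics/z9b.png

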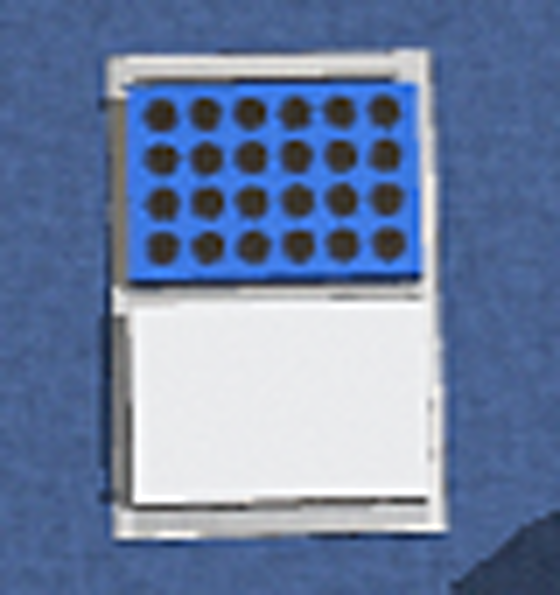

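```bash
python3 - <<'E'
from h import *
import pickle
np.set_printoptions(precision=1,suppress=True)
w,o=pickle.load(open('w9.pkl','rb'))
t=shot('top')
def quad(p,c,sc,off,z):
    P=np.array([onz(p,np.array(k)/sc+off,z) for k in c]); nl,nr,fr,fl=P
    a=[np.degrees(np.arctan2(*(d[[1,0]]))) for d in (fl-nl,fr-nr)]+[np.degrees(np.arctan2(*((l-r)[[1,0]])))-90 for l,r in ((nl,nr),(fl,fr))]
    print(P[:,:2].tolist() and P[:,:2]); print('c',P.mean(0),'ang',np.array(a),'len',[np.linalg.norm(x) for x in (fl-nl,fr-nr,nl-nr,fl-fr)])
quad(w,[(97,497),(627,463),(622,60),(62,93)],5,[215,0],53.5)
quad(t,[(133,502),(430,497),(424,298),(136,305)],7,[225,195],53.5)
quad(t,[(130,282),(422,277),(415,85),(128,87)],7,[225,195],40)
E
```

```text
[[473.3  39.3]
 [479.2 -87.1]
 [564.3 -83. ]
 [559.4  42.9]]
c [519.  -22.   53.5] ang [2.4 2.8 2.7 2.3] len [np.float64(86.1291058278984), np.float64(85.28834512208586), np.float64(126.5520595692793), np.float64(125.94307978102802)]
[[472.9  38.6]
 [478.  -87.1]
 [562.8 -83.3]
 [556.6  39.9]]
c [517.6 -23.   53.5] ang [0.9 2.6 2.3 2.9] len [np.float64(83.75068671921821), np.float64(84.88406455727767), np.float64(125.77203083620458), np.float64(123.280173828362)]
[[568.2  43.1]
 [573.6 -83.1]
 [658.1 -78.8]
 [653.8  46.6]]
c [613.4 -18.   40. ] ang [2.4 3.  2.5 2. ] len [np.float64(85.71481632181963), np.float64(84.65981276746497), np.float64(126.3502733934345), np.float64(125.46542290858534)]
```

```bash
python3 - <<'E'
from h import *
import pickle
np.set_printoptions(precision=2,suppress=True)
w,o=pickle.load(open('w9.pkl','rb'))
i=cv2.imread('pics/w9.png'); cv2.imwrite('pics/z10.png',cv2.resize(i[95:310,200:355],(576,800)[:1]+(800,) if 0 else (432,600),interpolation=cv2.INTER_CUBIC))
E
```

```text
(no output)
```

View pics/z10.png

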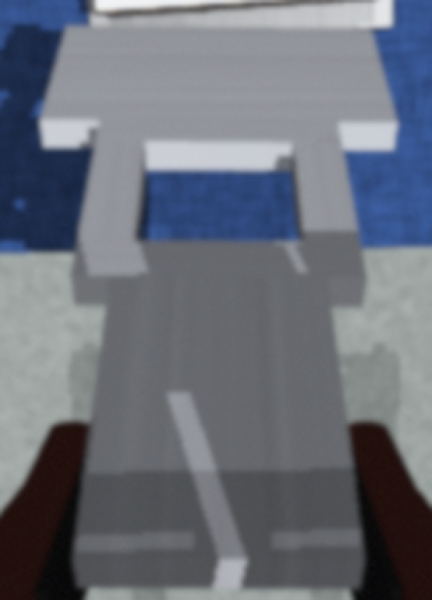

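```bash
python3 - <<'E'
from h import *
import pickle
np.set_printoptions(precision=2,suppress=True)
w,o=pickle.load(open('w9.pkl','rb'))
k=2.79; off=np.array([200,95])
raw=[((0,45,4),(67,27)),((0,-45,4),(373,27)),((55,45,4),(42,122)),((55,-45,4),(397,122)),((55,45,-4),(41,149)),((55,-45,-4),(394,150)),((65,18,4),(147,142)),((65,-18,4),(297,142)),((105,18,4),(146,242)),((105,-18,4),(300,240)),((117,30,-4),(75,304)),((117,-30,-4),(362,304))]
obs=[(a,np.array(b)/k+off) for a,b in raw]
x,r=fit(o,w,obs); print(np.degrees(x[0]),x); print(r.T)
# allow yaw offset and normal offset
f=lambda x: np.concatenate([proj(w,model(o,*x)(*a))-p for a,p in obs])
q=least_squares(f,[.6,164,0,0,0]); print(np.degrees(q.x[[0,3]]),q.x,np.abs(q.fun).max())
m=model(o,*q.x)
print(m(0,0,4),m(0,0,-4),m(92,0,0),m(164,0,0)); m=model(o,*x); print(m(0,0,4),m(0,0,-4))
E
```

```text
28.811098535568824 [  0.5  175.43  -1.04]
[[ 0.61 -1.92  1.31 -1.3   3.02 -1.7   0.48 -1.91 -2.24  1.1   3.04 -0.84]
 [-1.19 -1.09 -0.13 -0.11 -0.32 -0.68  0.36  0.36  0.44  1.11  1.05  0.93]]
[27.04 -0.21] [  0.47 170.71  -0.8   -0.     6.38] 3.19122738062174
[460.26 -11.95 183.94] [453.13 -11.82 180.31] [414.88 -11.1  264.07] [382.15 -10.48 328.2 ]
[461.46 -11.89 179.49] [454.45 -11.79 175.63]
```

```bash
python3 - <<'E'
from h import *
import pickle
np.set_printoptions(precision=2,suppress=True)
s=shot('side','s10.png'); o=st(); pickle.dump((s,o),open('s10.pkl','wb'))
m=model(o,0.5,168,-1)
c=proj(s,m(80,0,0)); print(c)
x0,y0=int(c[0])-40,int(c[1])-35
print(x0,y0)
cv2.imwrite('pics/z11.png',cv2.resize(s['img'][y0:y0+75,x0:x0+100],(800,600),interpolation=cv2.INTER_CUBIC))
for k in [(0,-45,4),(0,-45,-4),(0,45,4),(55,-45,4),(55,-45,-4),(55,-30,-4)]: print(k,(proj(s,m(*k))-[x0,y0])*8)
E
```

```text
t 10.47 tcp [374.3  -9.7 313.1] yawx -0.9 zaxis [-0.01 -0.01 -1.  ] F [-0.2 -0.2 -0.4] w 44.1 q [-0.05 -0.08  2.03 -0.01  1.2   1.54]
[211.96 208.41]
171 173
(0, -45, 4) [546.79 505.47]
(0, -45, -4) [524.77 521.96]
(0, 45, 4) [440.95 291.78]
(55, -45, 4) [442.27 425.31]
(55, -45, -4) [419.54 442.47]
(55, -30, -4) [401.58 404.7 ]
```

View pics/z11.png

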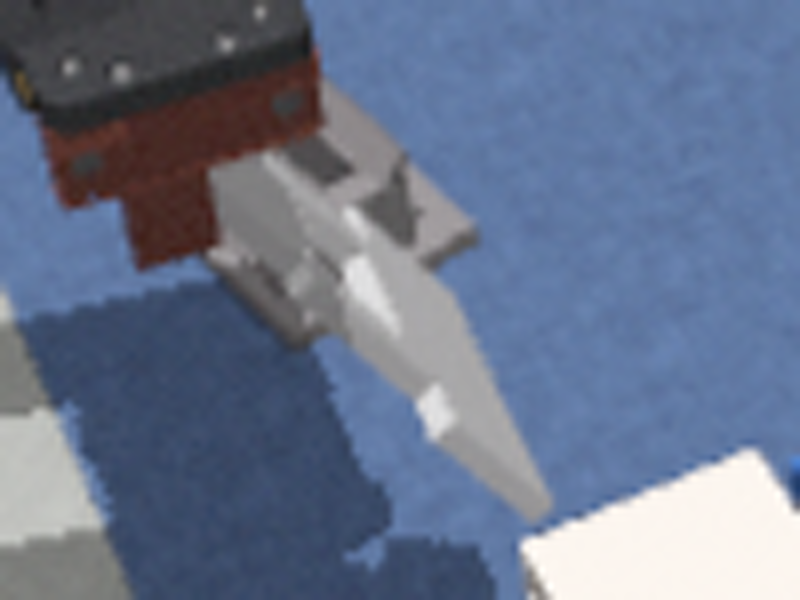

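```bash
python3 - <<'E'
from h import *
import pickle
np.set_printoptions(precision=2,suppress=True)
w,o=pickle.load(open('w9.pkl','rb')); s,o2=pickle.load(open('s10.pkl','rb'))
k=2.79; off=np.array([200,95])
raw=[((0,45,4),(67,27)),((0,-45,4),(373,27)),((55,45,4),(42,122)),((55,-45,4),(397,122)),((55,45,-4),(41,149)),((55,-45,-4),(394,150)),((65,18,4),(147,142)),((65,-18,4),(297,142)),((105,18,4),(146,242)),((105,-18,4),(300,240))]
ob=[(a,np.array(b)/k+off) for a,b in raw]
rs=[((0,-45,4),(553,500)),((0,-45,-4),(530,520)),((0,45,4),(455,294)),((55,-45,4),(452,410)),((55,-45,-4),(430,437))]
os_=[(a,np.array(b)/8+[171,173]) for a,b in rs]
def run(ww,ws,n):
    f=lambda x: np.concatenate([ww*(proj(w,model(o,*x)(*a))-p) for a,p in ob]+[ws*(proj(s,model(o2,*x)(*a))-p) for a,p in os_])
    q=least_squares(f,[.6,164,0,0,0][:n]); m=model(o2,*q.x); print(n,np.degrees(q.x[0]),q.x[1:],'low',m(0,0,4),m(0,0,-4)); print(f(q.x).round(1))
run(1,1.5,5);run(1,1.5,3);run(1,4,3)
E
```

```text
5 26.967984178374472 [169.22  -0.95  -0.     7.28] low [461.13 -12.15 186.07] [454.   -12.02 182.44]
[-0.2 -0.1 -0.6  0.3 -0.3 -0.3  0.7  0.1  1.4 -0.   0.2 -0.  -0.1  0.1
 -0.9  0.3 -3.2 -0.3  2.4  0.5  0.5  0.6  0.6 -0.1 -0.9 -0.8  0.8  1.8
  0.5 -0.1]
3 29.44688658764435 [172.9   -0.96] low [462.82 -11.96 183.17] [455.86 -11.85 179.24]
[-0.1 -2.  -1.4 -1.9  0.5  0.2 -0.7  0.2  2.3  0.  -1.1 -0.3  0.1  0.9
 -1.7  0.9 -2.7  2.1  1.4  2.8  1.7  1.3  2.   0.7  0.2 -0.   0.8  3.6
  0.7  1.7]
3 29.68585638219667 [171.02  -0.49] low [462.52 -11.49 185.18] [455.57 -11.38 181.22]
[-1.  -1.7 -1.5 -1.6 -0.6  1.1 -0.8  1.1  1.2  0.9 -1.3  0.6 -0.7  1.9
 -2.1  1.9 -3.6  3.8  0.9  4.5  3.5  1.   4.2 -0.7 -0.6 -2.6  0.7  7.
  0.5  2.1]
```

Call:
jog_arm(xyz=[[0,-9,0],[0,-9,-10],[0,0,-20],[0,0,-20],[0,0,-20],[0,0,-20],[0,0,-15],[0,0,-5],[0,0,0]], yaw=[2,1.4,0,0,0,0,0,0,0])

```text
t: 11.22
ee_pos: [379.5, -32.0, 200.6]
orientation: [3.134, 0.064, 0.002]
ft_force: [-0.0, 0.1, -1.5]
width: 43.8
```

```bash
python3 - <<'E'
from h import *
import pickle
s=shot('side','s12.png'); o=st(); shot('wrist','w12.png')
cv2.imwrite('pics/z12.png',cv2.resize(s['img'][210:300,190:310],(800,600),interpolation=cv2.INTER_CUBIC))
E
```

```text
t 11.27 tcp [379.7 -32.  201.1] yawx 2.3 zaxis [ 0.002 -0.007 -1.   ] F [-0.1  0.2 -0.3] w 43.7 q [-0.11  0.09  2.16 -0.01  0.9   1.43]
```

View pics/z12.png

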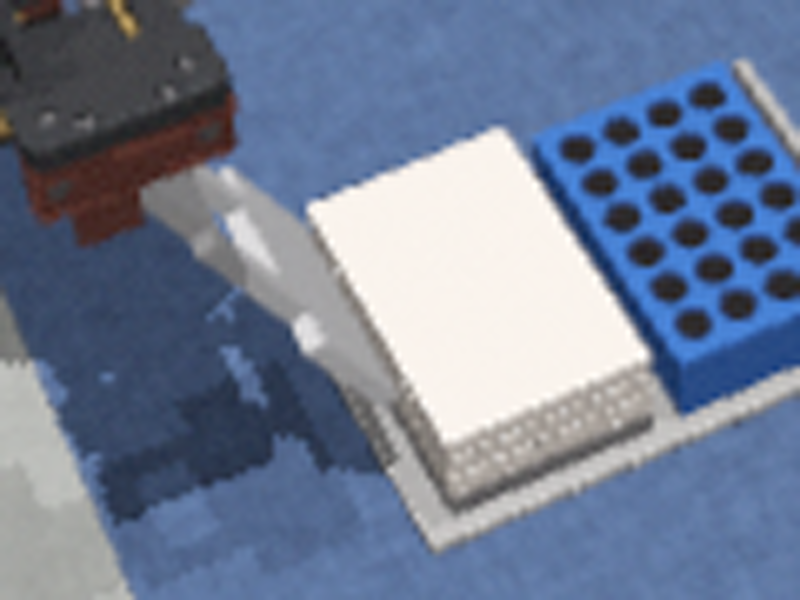

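View pics/w12.png

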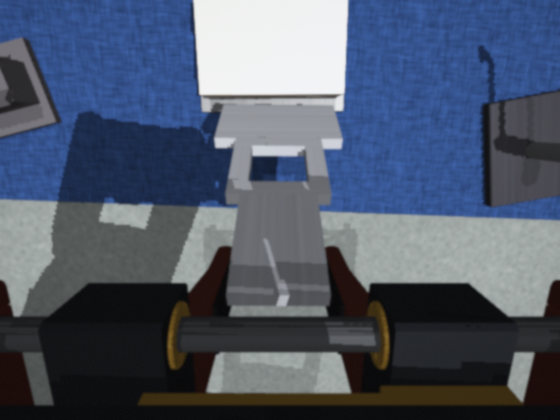

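Call:
jog_arm(xyz=[[-4,4,-8],[0,0,-8],[0,0,-5],[0,0,-2],[0,0,0]], yaw=[0,0,0,0,0])

```text
t: 11.73
ee_pos: [378.4, -27.8, 179.5]
orientation: [3.133, 0.064, 0.016]
ft_force: [0.3, 0.3, -1.8]
width: 43.7
```

```bash
python3 - <<'E'
from h import *
import pickle
s=shot('side','s13.png'); o=st()
cv2.imwrite('pics/z13.png',cv2.resize(s['img'][225:300,205:305],(800,600),interpolation=cv2.INTER_CUBIC))
E
```

```text
t 11.78 tcp [378.4 -27.8 179.6] yawx 2.3 zaxis [ 0.01  -0.008 -1.   ] F [-0.6 -0.2 -1.1] w 44.0 q [-0.1   0.12  2.18 -0.01  0.83  1.44]
```

View pics/z13.png

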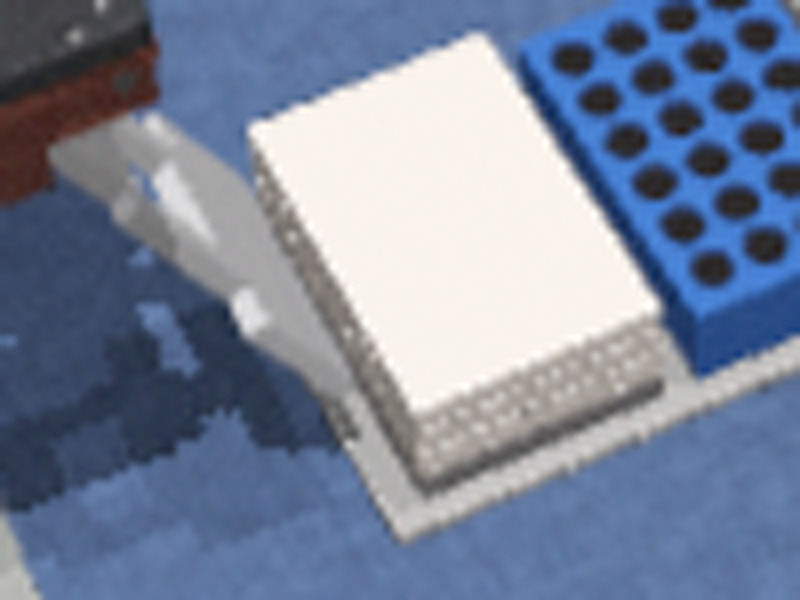

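```bash
python3 - <<'E'
from h import *
o=ctrl.get_obs()
s=shot('side')
x=[0.48,169.2,-1,0,7.0]
m=model(o,*x)
for k in [(0,-45,4),(0,-45,-4),(55,-45,4)]:
    X=m(*k); print(k,X.round(1),((proj(s,X)-[205,225])*8).round(0))
for c in [(352,395),(345,403)]:
  oo,d=ray(s,np.array(c)/8+[205,225]); 
  for y in (-68,-72): print(c,(oo+d*(y-oo[1])/d[1]).round(1))
# check calibration on cover corner near-right top
print(((proj(s,[477.9,-86.7,53.5])-[205,225])*8))
E
```

```text
(0, -45, 4) [467.9 -70.   53.3] [357. 383.]
(0, -45, -4) [460.8 -70.3  49.6] [337. 399.]
(55, -45, 4) [442.5 -71.  102.1] [268. 320.]
(352, 395) [466.4 -68.   45.1]
(352, 395) [465.2 -72.   51. ]
(345, 403) [463.9 -68.   42.4]
(345, 403) [462.7 -72.   48.3]
[408.12840652 411.49312937]
```

Call:
jog_arm(xyz=[[0,0,-2],[6,0,0],[6,0.5,0],[6,0,0],[6,0.5,0],[6,0,0],[0,0,0]], yaw=[0,0,0,0,0,0,0])

```text
t: 12.42
ee_pos: [412.4, -26.8, 178.3]
orientation: [3.132, 0.064, 0.018]
ft_force: [0.2, -0.2, -0.3]
width: 43.8
```

```bash
python3 - <<'E'
from h import *
import pickle
s=shot('side','s14.png'); o=st(); shot('wrist','w14.png')
cv2.imwrite('pics/z14.png',cv2.resize(s['img'][225:300,205:305],(800,600),interpolation=cv2.INTER_CUBIC))
E
```

```text
t 12.47 tcp [411.8 -26.8 178.2] yawx 2.3 zaxis [ 0.011 -0.008 -1.   ] F [ 1.1  0.8 -0.9] w 43.7 q [-0.09  0.17  2.12 -0.01  0.83  1.45]
```

View pics/z14.png

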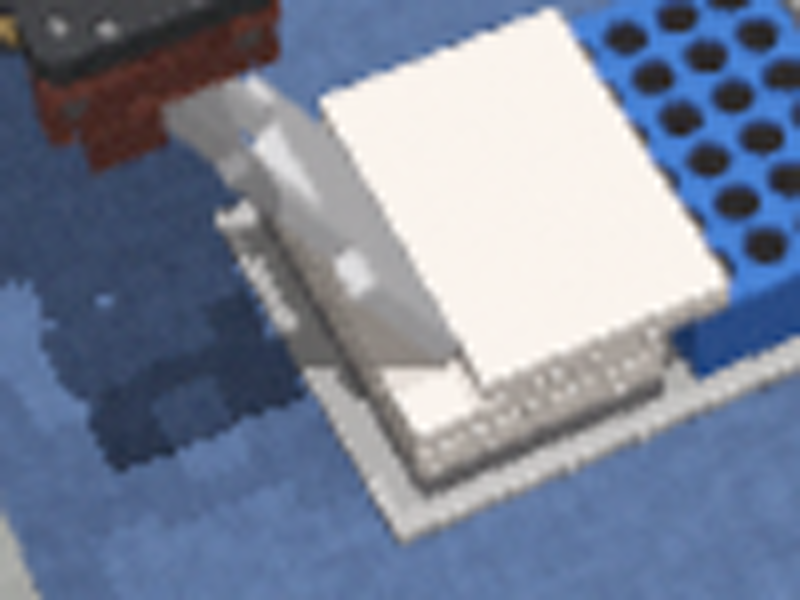

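View pics/w14.png

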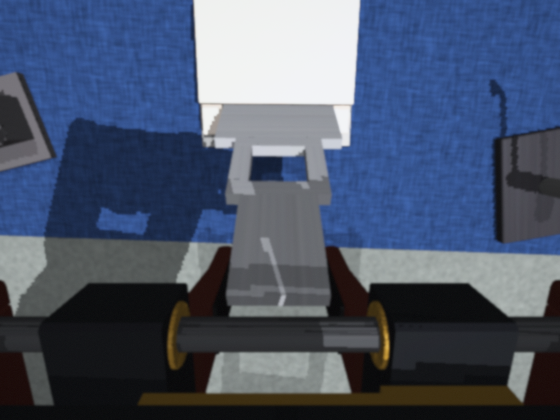

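```bash
python3 - <<'E'
from h import *
s=shot('side')
a=onz(s,(np.array((418,412)))/8+[205,225],53.5);b=onz(s,(np.array((485,395)))/8+[205,225],53.5);print(a,b,b-a)
E
```

```text
[480.54604189 -88.16309178  53.5       ] [501.46478274 -91.15029797  53.5       ] [20.91874084 -2.98720619  0.        ]
```

Call:
jog_arm(xyz=[[6,0.3,0],[8,0.3,0],[8,0.3,0],[8,0.3,0],[8,0.3,0],[8,0.3,0],[0,0,0]], yaw=[0,0,0,0,0,0,0])

```text
t: 13.15
ee_pos: [461.0, -24.7, 178.0]
orientation: [3.133, 0.063, 0.015]
ft_force: [-0.2, 0.4, -1.0]
width: 43.7
```

```bash
python3 - <<'E'
from h import *
s=shot('side','s15.png'); o=st(); shot('wrist','w15.png')
cv2.imwrite('pics/z15.png',cv2.resize(s['img'][215:290,225:325],(800,600),interpolation=cv2.INTER_CUBIC))
E
```

```text
t 13.20 tcp [460.2 -24.7 177.8] yawx 2.3 zaxis [ 0.009 -0.008 -1.   ] F [-0.8 -0.9 -1.4] w 43.8 q [-0.07  0.24  2.02 -0.01  0.86  1.46]
```

View pics/z15.png

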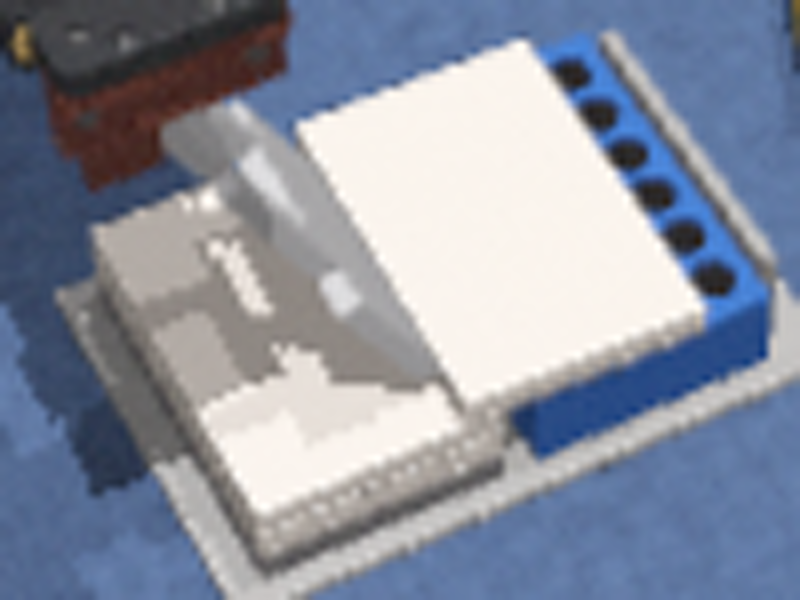

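View pics/w15.png

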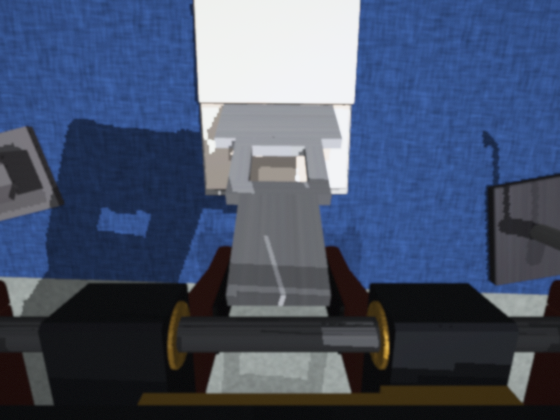

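Call:
jog_arm(xyz=[[6,0.3,0],[6,0.3,0],[6,0.3,0],[3,0.2,0],[0,0,0]], yaw=[0,0,0,0,0])

```text
t: 13.67
ee_pos: [480.9, -23.5, 177.4]
orientation: [3.133, 0.063, 0.009]
ft_force: [-0.8, 0.6, -1.3]
width: 43.6
```

```bash
python3 - <<'E'
from h import *
s=shot('side','s16.png'); o=st(); t=shot('top','t16.png')
cv2.imwrite('pics/z16.png',np.hstack([cv2.resize(s['img'][215:290,245:325],(400,375),interpolation=cv2.INTER_CUBIC),cv2.resize(t['img'][195:270,225:305],(400,375),interpolation=cv2.INTER_CUBIC)]))
E
```

```text
t 13.72 tcp [480.6 -23.4 177.4] yawx 2.3 zaxis [ 0.006 -0.008 -1.   ] F [-0.7 -0.6 -0.6] w 43.7 q [-0.07  0.28  1.98 -0.01  0.88  1.47]
```

View pics/z16.png

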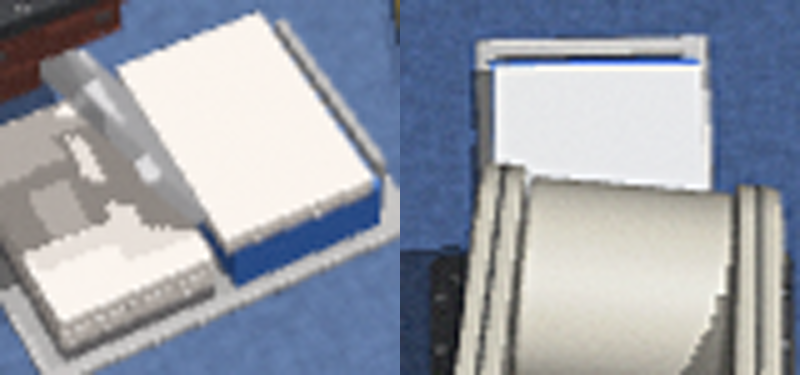

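Call:
jog_arm(xyz=[[3,0.2,0],[1,0,0],[0,0,0]], yaw=[0,0,0])

```text
t: 14.02
ee_pos: [484.0, -23.3, 177.3]
orientation: [3.133, 0.063, 0.007]
ft_force: [-0.1, -0.1, -1.8]
width: 43.4
```

```bash
python3 - <<'E'
from h import *
o=st(); t=shot('top','t17.png');shot('wrist','w17.png')
cv2.imwrite('pics/z17.png',cv2.resize(t['img'][195:255,225:305],(800,600),interpolation=cv2.INTER_CUBIC))
E
```

```text
t 14.02 tcp [484.  -23.3 177.3] yawx 2.3 zaxis [ 0.005 -0.008 -1.   ] F [-0.1 -0.1 -1.8] w 43.4 q [-0.07  0.28  1.97 -0.01  0.88  1.47]
```

View pics/z17.png

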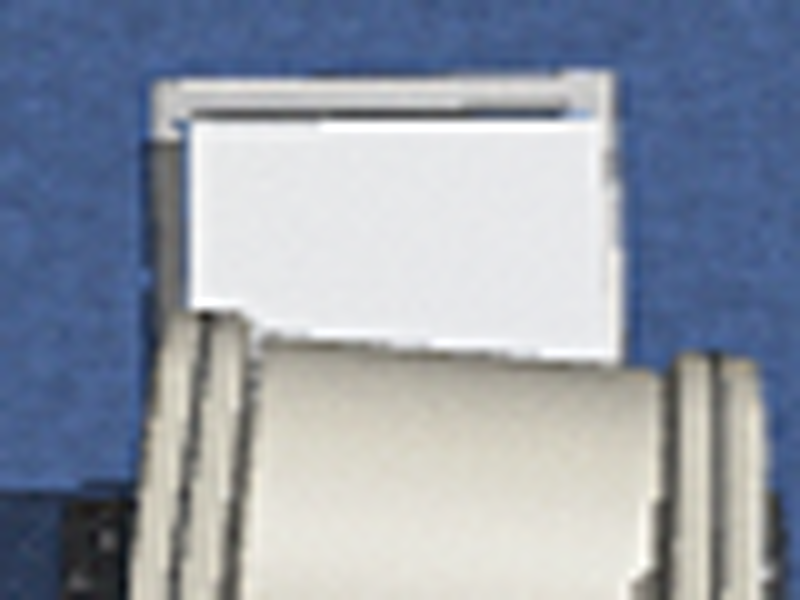

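Call:
jog_arm(xyz=[[-4,0,0],[-10,0,1],[-15,0,10],[-15,0,20],[-15,0,30],[-15,0,30],[-15,0,30],[-10,0,10],[0,0,0]], yaw=[0,0,0,0,0,0,0,0,0])

```text
t: 14.87
ee_pos: [373.0, -22.9, 311.0]
orientation: [3.133, 0.063, 0.001]
ft_force: [-0.4, -0.0, -1.6]
width: 43.2
```

```bash
python3 - <<'E'
from h import *
import pickle
o=st(); t=shot('top','t18.png');w=shot('wrist','w18.png'); pickle.dump((w,t,o),open('w18.pkl','wb'))
cv2.imwrite('pics/z18.png',cv2.resize(t['img'][195:280,225:305],(560,595),interpolation=cv2.INTER_CUBIC))
for n in ['dock']:
  for p in (w,t):
    print([(uv(p,x['centre']),x['confidence'],onz(p,uv(p,x['centre']),0)) for x in ctrl.pinpoint(p,n)])
E
```

```text
t 14.87 tcp [373.  -22.9 311. ] yawx 2.3 zaxis [ 0.001 -0.008 -1.   ] F [-0.4 -0.  -1.6] w 43.2 q [-0.09 -0.09  2.04 -0.01  1.19  1.45]
[(array([ 60.2  , 103.782]), 0.6, array([ 4.60959805e+02,  2.69880328e+02, -5.68434189e-14]))]
[(array([164.08 , 268.212]), 0.65, array([465.54612284, 283.78638479,   0.        ]))]
```

View pics/z18.png

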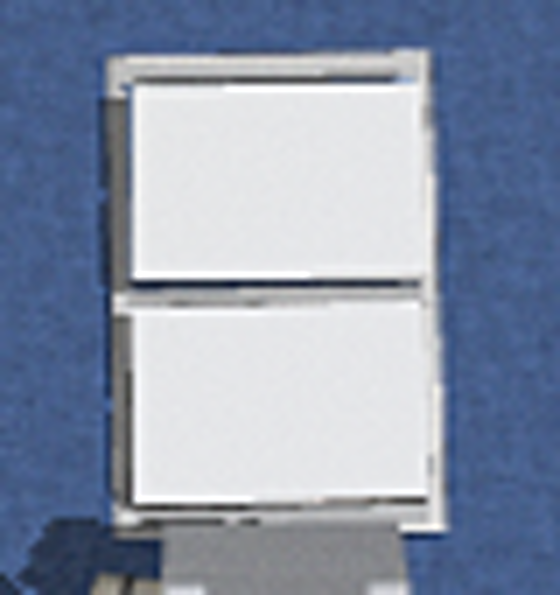

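View pics/w18.png

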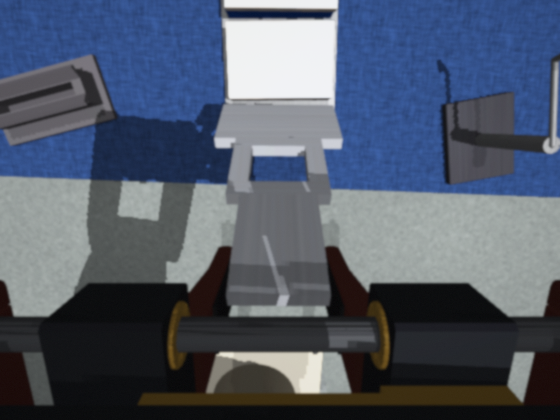

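Call:
jog_arm(xyz=[[0,30,5],[0,33,5],[0,33,0],[0,33,0],[-8,33,0],[-10,33,0],[-10,30,0],[-10,25,0],[0,13,0],[0,0,0],[0,0,0]], yaw=[2,2,2,2,2,2,1,0,0,0,0])

```text
t: 15.98
ee_pos: [332.5, 251.6, 301.9]
orientation: [3.095, 0.427, -0.046]
ft_force: [0.4, -0.4, -1.6]
width: 43.4
```

```bash
python3 - <<'E'
from h import *
import pickle
o=st(); w=shot('wrist','w19.png'); pickle.dump((w,o),open('w19.pkl','wb'))
print([(uv(w,x['centre']),x['confidence'],onz(w,uv(w,x['centre']),0)) for x in ctrl.pinpoint(w,'dock')])
E
```

```text
t 15.98 tcp [332.5 251.6 301.9] yawx 15.7 zaxis [-0.027 -0.021 -0.999] F [ 0.4 -0.4 -1.6] w 43.4 q [ 0.62  0.02  1.96 -0.    1.2   1.92]
[(array([286.384,  65.982]), 0.8, array([466.00879329, 273.56729711,   0.        ]))]
```

View pics/w19.png

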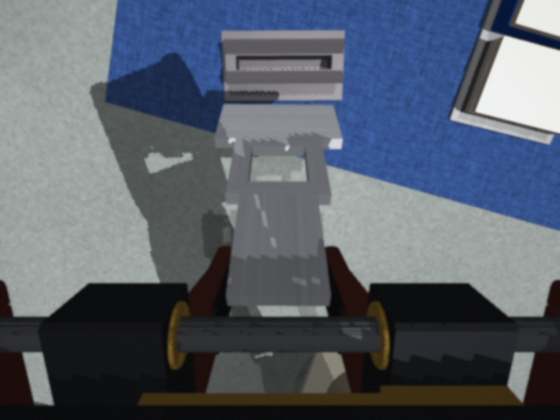

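```bash
python3 - <<'E'
from h import *
i=cv2.imread('pics/w19.png')
cv2.imwrite('pics/z19.png',cv2.resize(i[20:110,210:360],(750,450),interpolation=cv2.INTER_CUBIC))
E
```

```text
(no output)
```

View pics/z19.png

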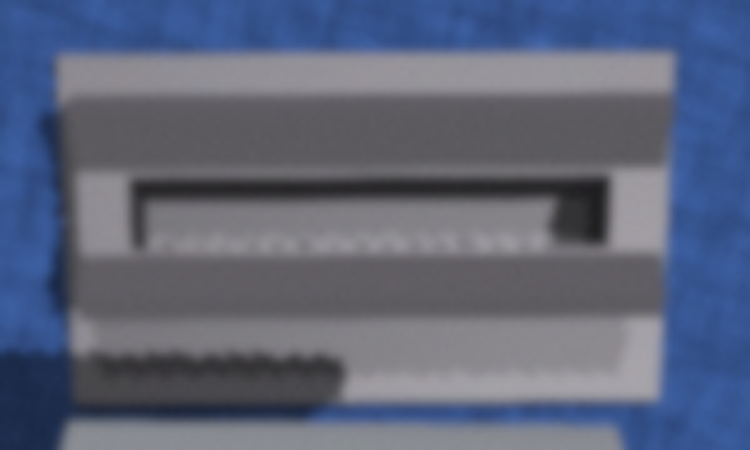

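```bash
cat > q.py <<'E'
from h import *
def quad(p,c,sc,off,z):
    P=np.array([onz(p,np.array(k)/sc+off,z) for k in c]); nl,nr,fr,fl=P
    a=[np.degrees(np.arctan2(*(d[[1,0]]))) for d in (fl-nl,fr-nr)]+[np.degrees(np.arctan2(*((l-r)[[1,0]])))-90 for l,r in ((nl,nr),(fl,fr))]
    print('c',P.mean(0).round(1),'ang',np.round(a,1),'len',[round(float(np.linalg.norm(x)),1) for x in (fl-nl,fr-nr,nl-nr,fl-fr)])
E
python3 - <<'E'
from q import *
import pickle
w,o=pickle.load(open('w19.pkl','rb'))
for z in (0,6,10): quad(w,[(72,403),(660,403),(677,55),(57,55)],5,[210,20],z)
print('hole/sides at z')
for z in (10,45,55): quad(w,[(135,250),(608,244),(608,178),(133,180)],5,[210,20],z)
for z in (45,55): 
  print('near wall'); quad(w,[(75,315),(655,315),(658,255),(80,255)],5,[210,20],z)
  print('far wall'); quad(w,[(78,170),(660,163),(675,93),(65,97)],5,[210,20],z)
m=model(o,0.48,169.2,-1,0,7.0); print(m(0,0,4),m(0,0,-4))
t=shot('top','t19.png'); cv2.imwrite('pics/z19b.png',cv2.resize(t['img'][240:300,125:205],(800,600),interpolation=cv2.INTER_CUBIC))
E
```

```text
c [464.1 276.9   0. ] ang [15.6 16.  15.7 15.9] len [81.4, 81.8, 154.2, 153.7]
c [463.3 276.9   6. ] ang [15.6 16.  15.7 15.9] len [80.4, 80.7, 152.2, 151.7]
c [462.8 276.9  10. ] ang [15.6 16.  15.7 15.9] len [79.7, 80.0, 150.9, 150.4]
hole/sides at z
c [467.7 277.2  10. ] ang [15.4 18.4 16.5 16. ] len [15.9, 15.1, 118.3, 117.5]
c [462.9 277.   45. ] ang [15.4 18.4 16.5 16. ] len [14.7, 13.9, 109.1, 108.4]
c [461.6 276.9  55. ] ang [15.4 18.4 16.5 16. ] len [14.4, 13.6, 106.5, 105.8]
near wall
c [448.  273.6  45. ] ang [ 8.  15.8 15.8 15.8] len [13.0, 13.0, 135.3, 133.5]
far wall
c [479.3 282.   45. ] ang [24.2  5.5 16.5 16.2] len [15.1, 14.6, 132.6, 137.4]
near wall
c [447.  273.6  55. ] ang [ 8.  15.8 15.8 15.8] len [12.7, 12.6, 132.1, 130.3]
far wall
c [477.5 281.8  55. ] ang [24.2  5.5 16.5 16.2] len [14.7, 14.3, 129.4, 134.1]
[417.91952565 274.74275383 175.56185274] [411.08770674 272.82471058 171.86761934]
```

View pics/z19b.png

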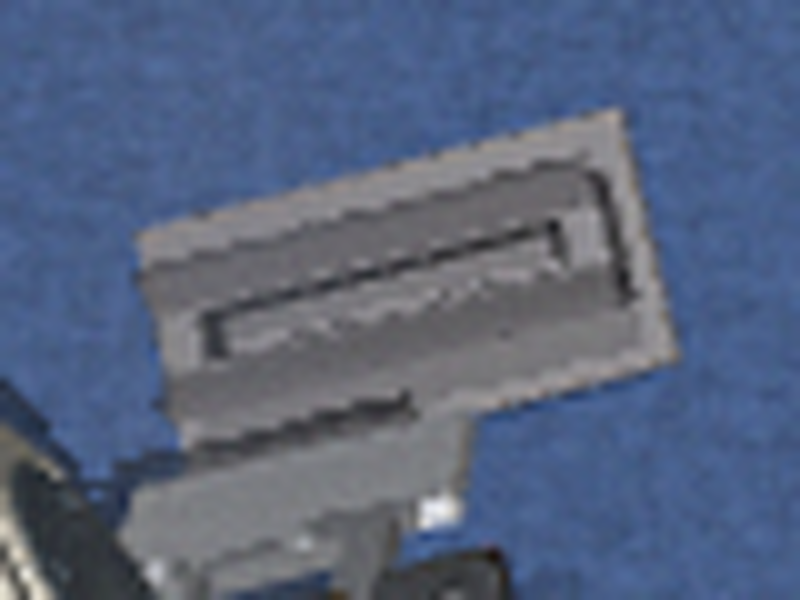

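Call:
jog_arm(xyz=[[15,2,0],[20,2,0],[14,1.5,-10],[0,0,-20],[0,0,-20],[0,0,-20],[0,0,-15],[0,0,-10],[0,0,0],[0,0,0]], yaw=[0,0,0,0,0,0,0,0,0,0])

```text
t: 16.97
ee_pos: [397.3, 247.8, 205.4]
orientation: [3.102, 0.397, -0.029]
ft_force: [0.3, -0.1, -0.1]
width: 44.0
```

```bash
python3 - <<'E'
from h import *
import pickle
o=st(); w=shot('wrist','w20.png'); s=shot('side','s20.png'); t=shot('top')
pickle.dump((w,s,o),open('w20.pkl','wb'))
m=model(o,0.48,169.2,-1,0,7.0); a=(m(0,0,0)-[462.8,277,0]); e=np.array([.962,.272]); l=np.array([-.272,.962]); print('edge dock frame',a[:2]@e,a[:2]@l,a[2])
cv2.imwrite('pics/z20.png',np.hstack([cv2.resize(s['img'][150:240,165:245],(400,450),interpolation=cv2.INTER_CUBIC),cv2.resize(w['img'][20:155,200:360],(400,450)[:1]+(338,),interpolation=cv2.INTER_CUBIC) if 0 else cv2.resize(w['img'][0:180,200:360],(400,450),interpolation=cv2.INTER_CUBIC)]))
E
```

```text
t 16.97 tcp [397.3 247.8 205.4] yawx 14.6 zaxis [-0.016 -0.017 -1.   ] F [ 0.3 -0.1 -0.1] w 44.0 q [ 0.54  0.23  1.97 -0.01  0.97  1.86]
edge dock frame 13.693184027897585 -12.792332910876057 77.24107702240323
```

View pics/z20.png

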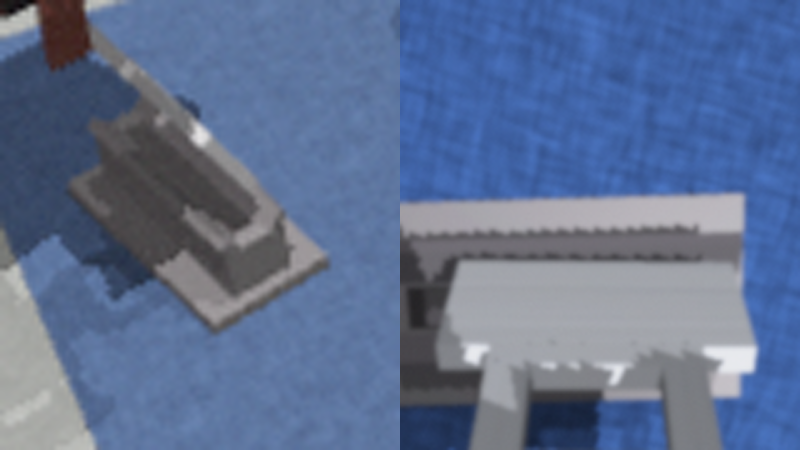

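Call:
jog_arm(xyz=[[-7,4,0],[-7,3.5,0],[0,0,0]], yaw=[0.6,0.6,0])

```text
t: 17.37
ee_pos: [383.4, 257.0, 208.3]
orientation: [3.1, 0.432, -0.021]
ft_force: [-0.2, -0.1, -0.5]
width: 43.6
```

```bash
cat >> h.py <<'E'
def dockrel(o,th=0.48,sg=169.2,xo=7.0):
    m=model(o,th,sg,-1,0,xo); a=(m(0,0,0)-[462.8,277,0]); e=np.array([.962,.272]); l=np.array([-.272,.962]); print('edge dock frame',(a[:2]@e).round(1),(a[:2]@l).round(1),a[2].round(1))
    g=(np.array(o['ee_pos'])-[462.8,277,0]); print('tcp dock frame',(g[:2]@e).round(1),(g[:2]@l).round(1))
E
python3 - <<'E'
from h import *
o=st(); dockrel(o); w=shot('wrist'); s=shot('side','s21.png')
cv2.imwrite('pics/z21.png',np.hstack([cv2.resize(s['img'][150:240,165:245],(400,450),interpolation=cv2.INTER_CUBIC),cv2.resize(w['img'][0:180,200:360],(400,450),interpolation=cv2.INTER_CUBIC)]))
E
```

```text
t 17.37 tcp [383.4 257.  208.3] yawx 15.9 zaxis [-0.011 -0.014 -1.   ] F [-0.2 -0.1 -0.5] w 43.6 q [ 0.57  0.21  1.98 -0.01  0.97  1.87]
edge dock frame 2.8 1.7 80.1
tcp dock frame -81.8 2.4
```

View pics/z21.png

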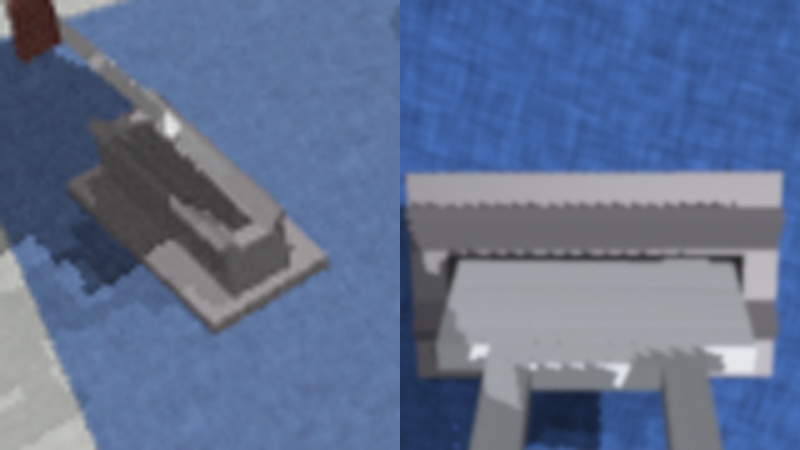

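Call:
jog_arm(xyz=[[-1,0,-8],[0,0,-8],[0,0,-8],[0,0,-6],[0,0,-4],[0,0,0]], yaw=[0,0,0,0,0,0])

```text
t: 17.97
ee_pos: [382.7, 257.1, 170.6]
orientation: [3.099, 0.434, -0.019]
ft_force: [-0.4, -0.8, -1.5]
width: 44.0
```

```bash
python3 - <<'E'
from h import *
o=st(); dockrel(o); w=shot('wrist'); s=shot('side','s22.png')
cv2.imwrite('pics/z22.png',np.hstack([cv2.resize(s['img'][150:240,165:245],(400,450),interpolation=cv2.INTER_CUBIC),cv2.resize(w['img'][0:180,200:360],(400,450),interpolation=cv2.INTER_CUBIC)]))
E
```

```text
t 17.97 tcp [382.7 257.1 170.6] yawx 15.9 zaxis [-0.01  -0.014 -1.   ] F [-0.4 -0.8 -1.5] w 44.0 q [ 0.57  0.27  2.01 -0.01  0.88  1.87]
edge dock frame 2.1 2.0 42.4
tcp dock frame -82.5 2.6
```

View pics/z22.png

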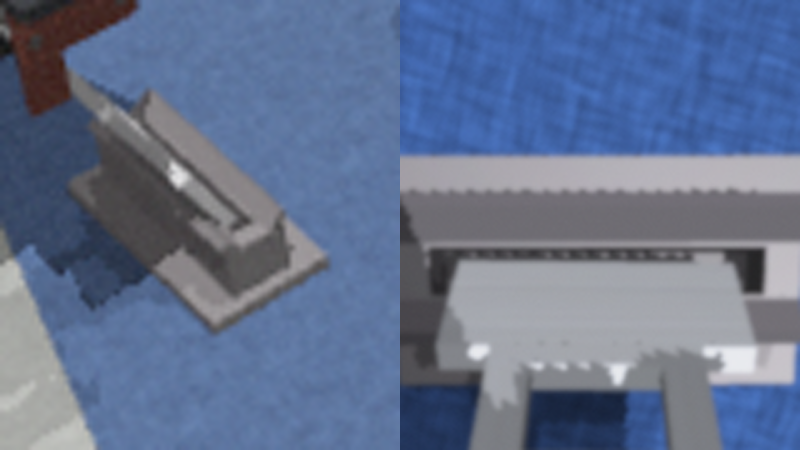

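Call:
jog_arm(xyz=[[4,1,-2],[8,2.3,3],[8,2.3,4],[8,2.3,3],[8,2.3,3],[0,0,0]], yaw=[0,0,0,0,0,0])

```text
t: 18.57
ee_pos: [421.9, 268.1, 183.9]
orientation: [3.099, 0.433, -0.023]
ft_force: [-2.1, -1.0, -0.8]
width: 44.3
```

```bash
python3 - <<'E'
from h import *
o=st(); dockrel(o); w=shot('wrist'); s=shot('side','s23.png')
cv2.imwrite('pics/z23.png',np.hstack([cv2.resize(s['img'][150:240,165:245],(400,450),interpolation=cv2.INTER_CUBIC),cv2.resize(w['img'][0:180,200:360],(400,450),interpolation=cv2.INTER_CUBIC)]))
E
```

```text
t 18.57 tcp [421.9 268.1 183.9] yawx 15.9 zaxis [-0.013 -0.014 -1.   ] F [-2.1 -1.  -0.8] w 44.3 q [ 0.55  0.3   1.92 -0.01  0.94  1.84]
edge dock frame 42.8 1.9 55.8
tcp dock frame -41.8 2.5
```

View pics/z23.png

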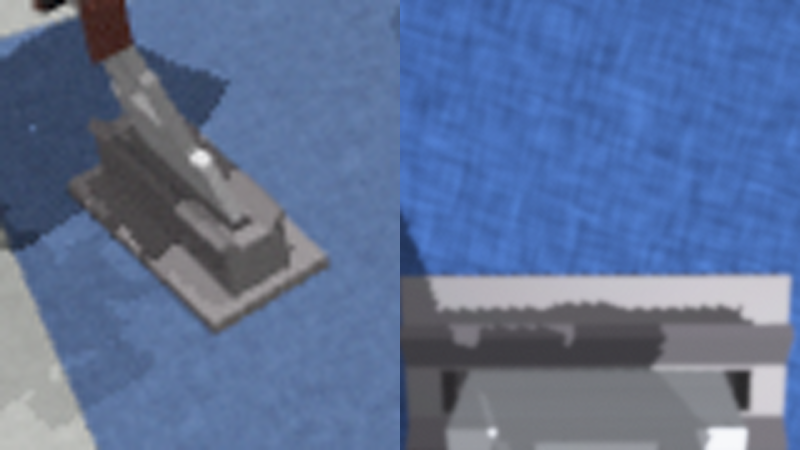

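Call:
jog_arm(xyz=[[8,2.3,2],[8,2.3,1],[8,2.3,1],[8,2.3,0],[3,0.8,0],[0,0,0]], yaw=[0,0,0,0,0,0])

```text
t: 19.17
ee_pos: [457.9, 278.1, 187.7]
orientation: [3.098, 0.433, -0.028]
ft_force: [-2.8, -0.9, -0.1]
width: 43.9
```

```bash
python3 - <<'E'
from h import *
o=st(); dockrel(o); w=shot('wrist'); s=shot('side','s24.png'); t=shot('top','t24.png')
cv2.imwrite('pics/z24.png',np.hstack([cv2.resize(s['img'][150:240,165:245],(400,450),interpolation=cv2.INTER_CUBIC),cv2.resize(w['img'][100:330,180:380],(400,450),interpolation=cv2.INTER_CUBIC)]))
E
```

```text
t 19.17 tcp [457.9 278.1 187.7] yawx 15.9 zaxis [-0.016 -0.016 -1.   ] F [-2.8 -0.9 -0.1] w 43.9 q [ 0.53  0.35  1.84 -0.01  0.97  1.82]
edge dock frame 80.3 1.7 59.5
tcp dock frame -4.4 2.3
```

View pics/z24.png

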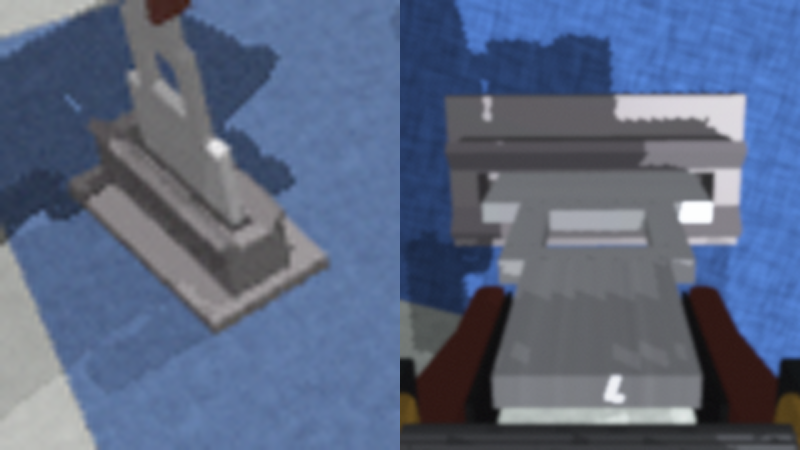

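Call:
jog_arm(xyz=[[5,1.4,0],[0,0,-5],[0,0,-6],[0,0,-6],[0,0,0]], yaw=[0,0,0,0,0])

```text
t: 19.73
ee_pos: [462.2, 279.3, 169.0]
orientation: [3.098, 0.434, -0.026]
ft_force: [0.3, -0.5, -1.5]
width: 43.7
```

```bash
python3 - <<'E'
from h import *
o=st(); dockrel(o); s=shot('side','s25.png')
cv2.imwrite('pics/z25.png',cv2.resize(s['img'][140:230,165:245],(400,450),interpolation=cv2.INTER_CUBIC))
E
```

```text
t 19.73 tcp [462.2 279.3 169. ] yawx 16.0 zaxis [-0.015 -0.015 -1.   ] F [ 0.3 -0.5 -1.5] w 43.7 q [ 0.52  0.38  1.85 -0.01  0.94  1.82]
edge dock frame 84.7 1.8 40.9
tcp dock frame 0.1 2.3
```

View pics/z25.png

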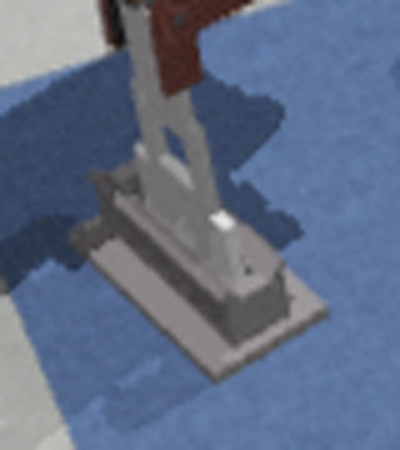

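Call:
jog_arm(xyz=[[0,0,-5],[0,0,-4],[0,0,-2],[0,0,-2],[0,0,0]], yaw=[0,0,0,0,0])

```text
t: 20.2
ee_pos: [465.0, 280.0, 158.3]
orientation: [3.099, 0.435, -0.017]
ft_force: [-2.9, -1.2, -3.0]
width: 43.9
```

```bash
python3 - <<'E'
from h import *
o=st()
E
```

```text
t 20.20 tcp [465.  280.  158.3] yawx 16.0 zaxis [-0.009 -0.014 -1.   ] F [-2.9 -1.2 -3. ] w 43.9 q [ 0.52  0.4   1.85 -0.01  0.91  1.82]
```

Call:
jog_arm(xyz=[[-2.5,-0.7,0],[0,0,-2],[0,0,-2],[0,0,0]], yaw=[0,0,0,0])

```text
t: 20.53
ee_pos: [466.0, 280.3, 158.0]
orientation: [3.1, 0.436, -0.003]
ft_force: [-2.9, -0.2, -1.6]
width: 44.0
```

```bash
python3 - <<'E'
from h import *
o=st(); dockrel(o); s=shot('side','s26.png')
cv2.imwrite('pics/z26.png',cv2.resize(s['img'][140:230,165:245],(480,540),interpolation=cv2.INTER_CUBIC))
E
```

```text
t 20.53 tcp [466.  280.3 158. ] yawx 16.0 zaxis [-0.    -0.011 -1.   ] F [-2.9 -0.2 -1.6] w 44.0 q [ 0.52  0.39  1.85 -0.01  0.9   1.82]
edge dock frame 88.4 1.8 29.8
tcp dock frame 4.0 2.3
```

View pics/z26.png

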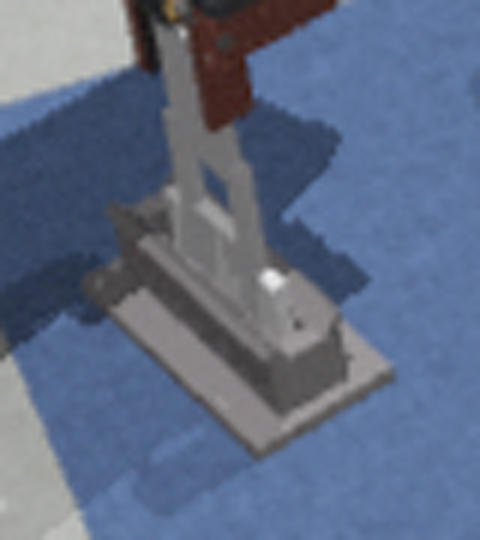

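```bash
python3 - <<'E'
from h import *
s=shot('side')
e=np.array([.962,.272]); l=np.array([-.272,.962])
for x in (0,4):
 for zl in (10,16):
  for y,sn in ((-45+2,55),(-18+2,65)):
   X=np.r_[np.array([462.8,277])+e*x+l*y,zl+sn]; print(x,zl,y,sn,((proj(s,X)-[165,140])*6).round())
# known ref: dock far-right top corner
X=np.r_[np.array([462.8,277])-e*40-l*75,10]; print('foot near-right',((proj(s,X)-[165,140])*6).round())
E
```

```text
0 10 -43 55 [272. 289.]
0 10 -16 65 [236. 243.]
0 16 -43 55 [270. 280.]
0 16 -16 65 [234. 234.]
4 10 -43 55 [279. 285.]
4 10 -16 65 [243. 239.]
4 16 -43 55 [277. 276.]
4 16 -16 65 [241. 230.]
foot near-right [255. 449.]
```

Call:
jog_arm(xyz=[[-4,-1.2,-1],[-1,0,-5],[0,0,-5],[0,0,0]], yaw=[0,0,0,0])

```text
t: 20.97
ee_pos: [470.1, 281.4, 155.7]
orientation: [3.103, 0.44, 0.032]
ft_force: [-3.5, -0.5, -3.3]
width: 44.1
```

```bash
python3 - <<'E'
from h import *
o=st(); dockrel(o); s=shot('side','s27.png')
cv2.imwrite('pics/z27.png',cv2.resize(s['img'][140:230,165:245],(480,540),interpolation=cv2.INTER_CUBIC))
E
```

```text
t 20.97 tcp [470.1 281.4 155.7] yawx 16.1 zaxis [ 0.021 -0.004 -1.   ] F [-3.5 -0.5 -3.3] w 44.1 q [ 0.53  0.39  1.86 -0.02  0.87  1.83]
edge dock frame 92.2 2.0 27.5
tcp dock frame 8.2 2.3
```

View pics/z27.png

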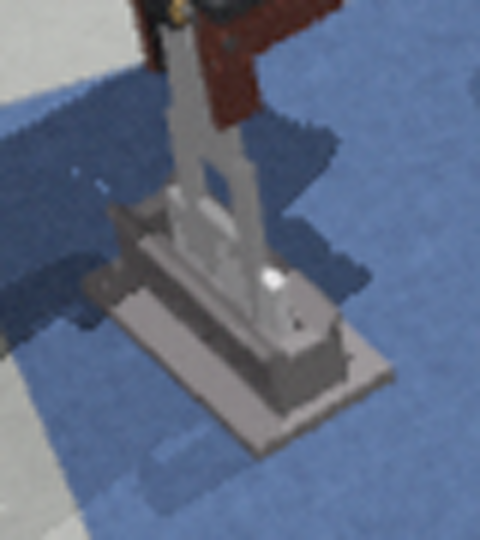

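Call:
jog_arm(xyz=[[0,0,0],[0,0,0],[0,0,0],[0,0,0],[0,0,0],[0,0,0],[0,0,0],[0,0,0]], yaw=[0,0,0,0,0,0,0,0], gripper=0.0)

```text
t: 21.68
ee_pos: [469.7, 281.9, 153.5]
orientation: [3.103, 0.441, 0.032]
ft_force: [0.3, 0.1, 0.1]
width: 87.2
```

```bash
python3 - <<'E'
from h import *
o=st(); s=shot('side','s28.png'); shot('wrist','w28.png')
cv2.imwrite('pics/z28.png',cv2.resize(s['img'][140:230,165:245],(480,540),interpolation=cv2.INTER_CUBIC))
E
```

```text
t 21.68 tcp [469.7 281.9 153.5] yawx 16.2 zaxis [ 0.021 -0.004 -1.   ] F [0.3 0.1 0.1] w 87.2 q [ 0.53  0.4   1.86 -0.02  0.86  1.83]
```

View pics/z28.png

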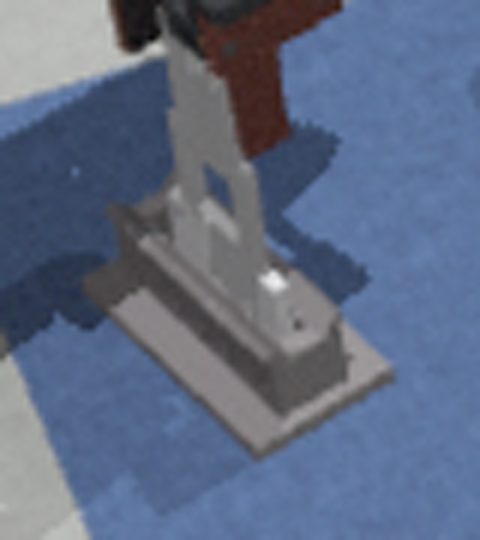

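View pics/w28.png

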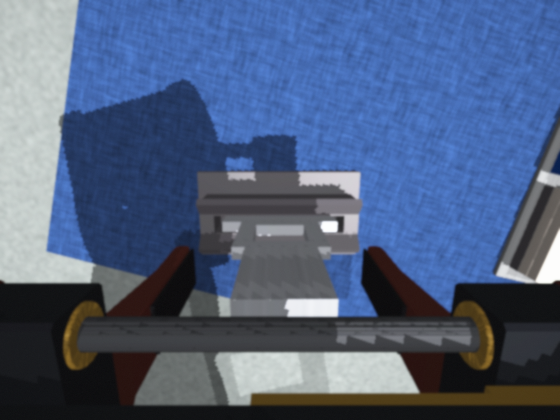

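Call:
jog_arm(xyz=[[0,0,10],[0,0,20],[0,0,25],[0,0,30],[0,0,30],[0,0,30],[0,0,10],[-30,0,0],[-30,-30,0],[-30,-30,0],[0,-30,0],[0,0,0]], yaw=[0,0,0,0,0,0,0,0,0,0,0,0])

```text
t: 22.78
ee_pos: [375.0, 189.6, 324.5]
orientation: [3.105, 0.446, 0.042]
ft_force: [0.1, -0.0, -0.2]
width: 87.9
```

```bash
python3 - <<'E'
from h import *
o=st(); s=shot('side','s29.png'); t=shot('top','t29.png')
cv2.imwrite('pics/z29.png',np.hstack([cv2.resize(s['img'][130:230,165:245],(400,500),interpolation=cv2.INTER_CUBIC),cv2.resize(t['img'][230:300,125:195],(400,500)[:1]+(400,),interpolation=cv2.INTER_CUBIC) if 0 else cv2.resize(t['img'][225:305,130:194],(400,500),interpolation=cv2.INTER_CUBIC)]))
for n in ['paddle_center','paddle_tab','paddle_window','bottle','jar','tipbox','cover_top_center','cover_mid_center']:
    r=[]
    for p in (s,t):
        q=ctrl.pinpoint(p,n); r.append((p,uv(p,q[0]['centre']),q[0]['confidence']) if q else None)
    if all(r): X,e=tri([x[:2] for x in r]); print(n,X.round(1),[x[2] for x in r],e)
    else: print(n,[(x[1],x[2]) if x else None for x in r])
E
```

```text
t 22.78 tcp [375.  189.6 324.5] yawx 16.4 zaxis [ 0.027 -0.    -1.   ] F [ 0.1 -0.  -0.2] w 87.9 q [ 0.45 -0.03  1.95 -0.01  1.19  1.74]
paddle_center [(array([199.024, 173.796]), 0.59), None]
paddle_tab [464.  280.1 160.9] [0.65, 0.67] [array([-2.7,  0.5]), array([ 0.7, -2.7])]
paddle_window [464.6 260.1 138.7] [0.94, 0.58] [array([-2.3,  0.4]), array([ 0.6, -2.2])]
bottle [686.5 392.9 -19.3] [0.67, 0.85] [array([-1.1,  0.3]), array([ 0.3, -1.1])]
jar [ 658.8 -401.6    3.7] [0.64, 0.64] [array([ 3.8, -1.1]), array([-0.8,  2.7])]
tipbox [None, (array([241.024, 172.116]), 0.9)]
cover_top_center [609.1 -17.6  46.1] [0.82, 0.65] [array([-0.8,  0.2]), array([ 0.2, -0.7])]
cover_mid_center [514.5 -22.3  33.6] [0.66, 0.87] [array([ 0.8, -0.2]), array([-0.2,  0.7])]
```

View pics/z29.png

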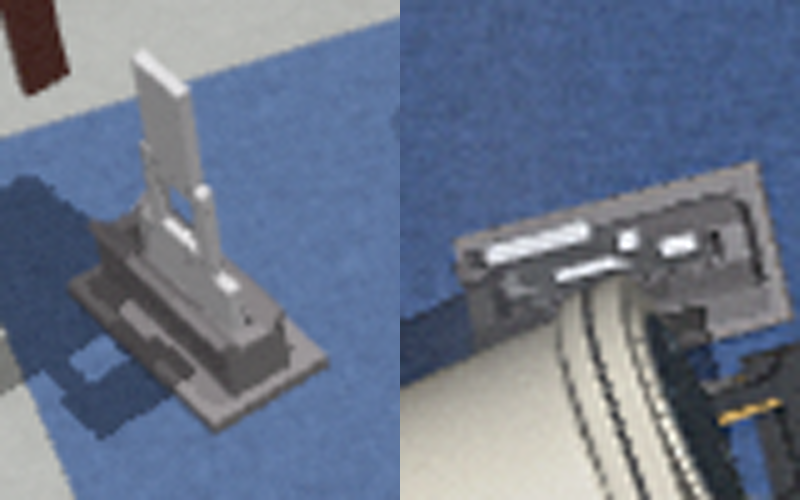

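View pics/s29.png

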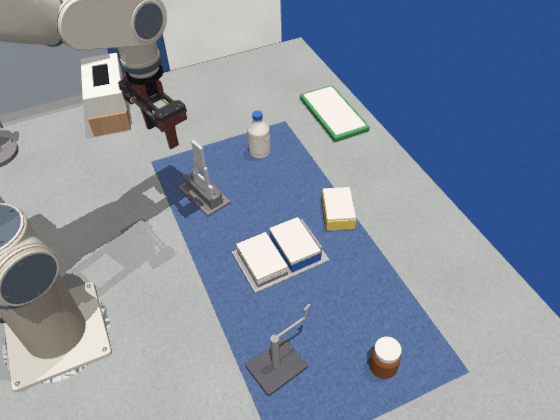

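```bash
python3 - <<'E'
from h import *
s=shot('side');t=shot('top')
S=lambda a,b:np.array([a/5+165,b/5+130]); T=lambda a,b:np.array([(a-400)/6.25+130,b/6.25+225])
E=np.array([.962,.272]); L=np.array([-.272,.962])
def rep(n,a,b):
    X,e=tri([(s,a),(t,b)]); d=X[:2]-[462.8,277]; print(n,X.round(1),'dock',(d@E).round(1),(d@L).round(1),e)
rep('tab topL',S(141,54),T(488,252)); rep('tab topR',S(187,92),T(590,232))
rep('shoulder blade R',S(228,283),T(678,245))
rep('shoulder stem R',S(203,192),T(628,240))
# reference: dock foot far right corner z10 : side (328,360) top (757,165); near right side (213,432)
rep('foot FR',S(328,358),T(757,163))
rep('wall FR',S(285,315),T(738,185))
for zl in (10,16):
  X=np.r_[np.array([462.8,277])+L*(-37.5+2),zl+55]; print(zl,((proj(s,X)-[165,130])*5).round(),((proj(t,X)-[130,225])*6.25+[400,0]).round())
  X=np.r_[np.array([462.8,277])+L*(-22+2),zl+184]; print(zl,((proj(s,X)-[165,130])*5).round(),((proj(t,X)-[130,225])*6.25+[400,0]).round())
E
```

```text
tab topL [463.5 299.  192.4] dock 6.6 20.9 [array([-0.5,  0.1]), array([ 0.1, -0.5])]
tab topR [473.9 255.8 195.4] dock 4.9 -23.4 [array([-0.9,  0.2]), array([ 0.2, -0.9])]
shoulder blade R [476.  241.4  64.8] dock 3.0 -37.9 [array([-0.5,  0.1]), array([ 0.1, -0.5])]
shoulder stem R [473.9 253.2 125.6] dock 4.2 -25.9 [array([-0.4,  0.1]), array([ 0.1, -0.4])]
foot FR [520.2 214.9   8.2] dock 38.3 -75.3 [array([-0.4,  0.1]), array([ 0.1, -0.4])]
wall FR [502.9 217.8  49.9] dock 22.4 -67.9 [array([ 0.6, -0.1]), array([-0.1,  0.6])]
10 [219. 283.] [675. 250.]
10 [171.  96.] [587. 240.]
16 [217. 276.] [673. 249.]
16 [170.  87.] [584. 239.]
```

```bash
python3 - <<'E'
from q import *
t=shot('top'); i=t['img']
cv2.imwrite('pics/z30.png',cv2.resize(i[195:280,225:305],(560,595),interpolation=cv2.INTER_CUBIC))
quad(t,[(133,278),(419,280),(417,83),(132,85)],7,[225,195],52)
E
```

```text
c [612.1 -18.5  52. ] ang [2.1 1.5 1.1 2. ] len [84.1, 86.1, 122.7, 123.5]
```

View pics/z30.png

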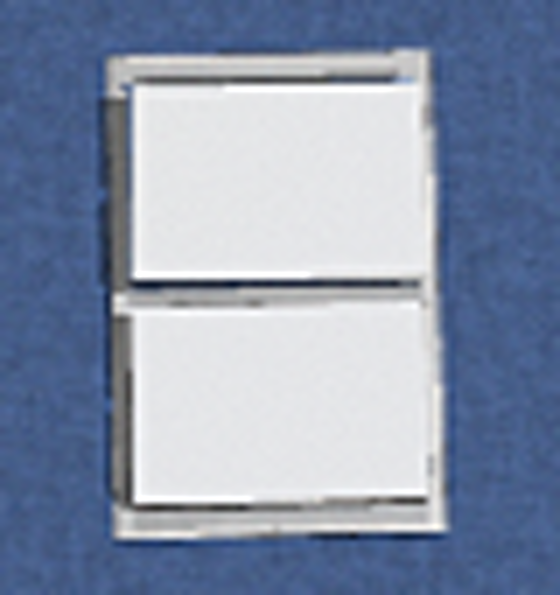

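The cover is at (612, -18.5), against a plate centre of about (613–615, -18), and turned within 1–2° of the station. The mid cover has not moved, and the paddle is home. Handing in.

```bash
python3 -c "
from workcell import ctrl
print(ctrl.get_obs()['t'],ctrl.close_job())"
```

```text
the job is handed in; nothing more can be done
23.8333 None
```

The job is done and was handed in at 23.8 s. `close_job()` gives no verdict, so the outcome rests on my own checks below.

**What I did:**
- **Hook:** The moves cannot tilt the tool, so I gripped the tab by its 44 mm width and lifted the paddle 24 mm. I tilted it about 30° by pressing it back against the post, then led it up over the barb with no contact force felt.
- **Cover:** I slid the top cover onto the well plate with the tilted blade's lower edge.
- **Dock:** I set the blade in the dock slot, turned it upright against the slot's far wall, lowered it to the floor, released it and withdrew.

**What the last checks showed:**
- **Top cover:** It is centred within about 3 mm of the well plate and turned 1–2° or less from the station. It looks flat.
- **Lower covers:** The middle cover has not visibly moved. The lowest cover was hidden, so I did not measure it separately.
- **Paddle:** Its top is at about 194 mm and the blade shoulder at about 65 mm, which means it is on the slot floor. It stands about 4 mm off centre in x and 1 mm in y, nearly upright.
- **Bystanders:** The bottle, jar and tip box look untouched in the side picture. The position networks were noisy for them: the bottle's height came out at -19 mm, and the tip box was not found in the side view at the end.

**Where checks disagreed:**
- **Tilt:** Before the slide, the camera fits gave 27–31°, against about 36° worked out from the arm's position.
- **Seating:** While I was lowering the paddle, one side-camera estimate had it 3–8 mm above the slot floor. The two-camera check after release put it fully home.

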